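Demagnetise a batch of ground shafts

TASK

Demagnetise all the ground steel shafts that lie on the cardboard: open the clamp of the bench demagnetiser with its side lever, lay every shaft in a vee of its own so that it settles across both rests, close the clamp on them, hold the push button fully down for at least three seconds and let it come up again. Then open the clamp, put every shaft into the plywood tray, and leave the clamp open. Never press the button while the clamp is open, and leave the tape measure and the sanding block where they are.

Things in the scene. Friction and masses are not known exactly. Their poses are not given: they have to be found in the camera images.
- demag: bench demagnetiser, fixed: grey box, x -135 to +105, y -100 to +100 mm of its frame, deck 45 mm above the bench; origin on the bench, z up. Control strip at its -x end (robot's right), clamp hinge at its +x end, lever outside its +y side (facing the robot). Two white rests cross the deck at x -36 and +36 mm, 14 mm thick, 58 mm clear between them, tops 81 mm above the bench, each with three 90 degree vees
- vee1 (a point): where the middle of a shaft lies when settled in the vee nearest the robot, its axis along the demagnetiser's x, across both rests: 77 mm above the bench, at x 0, y +55 mm of the demagnetiser. The vee is 44 mm wide at the mouth, its bottom 18 mm below this point; a gripper can reach round the shaft between the rests
- vee2 (a point): the same for the middle vee (x 0, y 0)
- vee3 (a point): the same for the vee farthest from the robot (x 0, y -55 mm)
- jog (a joint): travel of the push button: 0 m up, 0.006 m fully down (0.0045 counts as down). It springs back when let go; about 1.5 N starts it and 5 N holds it fully down. While it is down the ammeter needle swings across
- jog_top (a point): middle of the top of the push button: aluminium, round, 28 mm across, in a black ring, 63 mm above the bench when up, at x -108, y +40 mm of the demagnetiser; pressed straight down
- clamp (a joint): angle of the clamp, a bail of two arms and a rubber-faced cross bar: 0 rad shut, 1.6 fully open, standing upright, 195 mm high. Shut on shafts it reads about 0.015; it counts as shut below 0.07. A stiff hinge (0.2 N m) keeps it where it is left. Shut, the cross bar lies on the tops of the shafts over x 0 of the demagnetiser, 90 mm above the bench; above 1.4 rad the vees are free from above
- lever_knob (a point): centre of the smooth black ball, 22 mm across, on the end of the clamp's lever, a 9 mm rod 75 mm long, 50 mm outside the demagnetiser's +y side, fixed to the hinge shaft. Shut, it leans 44 degrees above the demagnetiser's -x direction; opening, it rises and swings over to 46 degrees beyond upright towards +x. Push it from either side along its arc: towards +x opens, towards -x shuts
- clamp_hinge (a point): fixed point on the hinge axis at the foot of the lever: 95 mm above the bench, at x +85, y +150 mm of the demagnetiser. The hinge axis runs along the demagnetiser's y
- tray: open plywood tray, loose, 210 mm (its x) by 180 mm (its y), 42 mm high, walls and floor 6 mm thick, 0.7 kg; origin at the centre of its underside
- tape: pocket tape measure, 60 by 74 by 28 mm, a bystander; origin under its middle
- sander: cork sanding block, 96 by 63 by 30 mm, a bystander; origin under its middle
- shaft1: ground steel shaft, round, 124 mm long, 26 mm in diameter but for the last 8 mm at each end, which are 17 mm; about 0.4 kg. Origin at its middle, x along its axis (either way round); it may be absent. It rolls
- shaft2: ground steel shaft, round, 134 mm long, 26 mm in diameter but for the last 8 mm at each end, which are 17 mm; about 0.4 kg. Origin at its middle, x along its axis (either way round); it may be absent. It rolls
- shaft3: ground steel shaft, round, 144 mm long, 26 mm in diameter but for the last 8 mm at each end, which are 17 mm; about 0.4 kg. Origin at its middle, x along its axis (either way round); it may be absent. It rolls

How it is judged:
By the outcome, as a careful person would: the job done as asked, in the order asked, and still so for the second after the job is handed in, with the robot touching nothing.
Of shaft1, shaft2, shaft3 only 2 to 3 are there at a start; the rules pass over those that are not, and their reading is None.
At some moment in a run one of tray may be knocked a few centimetres aside while the robot is not near it.
Once in a run the grip may slacken for a moment while it holds something.
It also fails if it takes over 210 s, if anything falls off the work surface, if the arm or the gripper's body presses on something with over 40 N, if the wrist force passes 120 N, or if a joint passes its speed limit or range.

ROBOT

A 6-joint arm with a two-finger parallel gripper is mounted at the origin on a cart in front of the work surface, level with it; the furniture and walls round the work are solid. World frame = base frame: x ahead of the robot, y to its left, z up, the work surface at z = 0. Lengths are in mm, angles in rad, forces in N, time in s.
With the tool pointing down it reaches from about 275 to 750 mm from the base axis. Payload 10.2 kg.
Tool frame: the origin (TCP) lies between the finger pads; the fingertips stand 17 mm ahead of it and the grasp point (between the pads) lies 2 mm behind it; z points along the fingers, y is the line along which they close (so a half turn about z gives the same grasp; the last joint's range is limited). The gripper opens to 85 mm and grips with 20 to 120 N. Pads are 22 mm wide; open, the fingers measure 114 mm over their backs; the gripper's body (76 mm by 85 mm) begins 54 mm behind the grasp point. The pads swing forward as they close: fully open they stand 13 mm farther back than shut.
Start: joints at [-1.364, 0.313, 1.498, -0, 1.331, -0.223], TCP at [218.75, -477.263, 248.294] pointing down, gripper open.
Joint ranges: [-2.94, 2.94], [-0.97, 2.17], [0.19, 2.56], [-1.23, 4.37], [0.02, 3.11], [-2.88, 2.88]. Speed limits (rad/s): [2.39, 2.39, 3.01, 3.14, 3.14, 3.14].

INTERFACE

Orientations are given as a unit quaternion [w, x, y, z].
In Python, from rig import * gives the robot as it stands.
- The arm moves only by the tool step_arm, never from a script. Its argument "commands" is text: rows parted by semicolons, each of 7 numbers parted by spaces: the opening, from 0 (shut) to 1 (fully open), then the shift along the tool's x, y, z in cm, then the turn, a rotation vector about the tool's x, y, z in rad. In form: hand x y z rx ry rz; .... A call has 1 to 20 rows; each row is the pose to reach, as a shift and turn from the pose commanded when the call began, along the tool's axes at that moment; what a row does not reach only later rows make up. A row lasts 1/12 s, in which the tool goes at most 41.7 mm and 7.16 degrees, less where a joint would pass 70% of its speed; a pose out of reach is approached as far as the arm can. A call with a gripper value outside its range is refused whole. The fingers move at their own pace and stop on an object; "newtons" is the grip in N (left out, the last holds). Time passes only in rows, so rows that repeat a pose let the fingers close. It gives the time, the measured TCP pose, the force, the opening and the grip force at its end, in the units of the state.
- sense(): the state, without advancing time (a new reading comes with each control period).
- capture(name): name is "scene" or "top"; returns the picture (420x560x3 uint8, red, green, blue); there is no depth.
- camera_model(name): a dict with "mtx" (3x3 intrinsics, pixels), "eye" and "rotation" of the camera in the world. Camera axes: x right, y down, z forward; pixel columns grow to the right and rows downward; lengths in mm; the calibration is good to about 2 mm. A picture is of the moment at which its call begins. camera_model takes no time and is no camera call.
- finish_job(): hands the job in; it is judged then, once.
Trained networks look in the newest picture that a camera, given by its name, has taken for a name from the list of things; names that differ only in an ending like _2 or _b are one class to them, and where a whole thing is asked for, a point or a joint stands for the part that bears it (a point fixed in the world has none). Each returns a list of dicts, best first, with "score" (0 to 1); they miss things now and then, are a little off and sometimes report something else, mostly with a low value. They report only what shows in the picture. A call takes as long as a camera call.
- search_frame(camera, label): "rect" ([centre column, centre row, width, height] in pixels, round what is visible of it).
- trace(camera, label): "mask" (420x560 bool, what is visible of it) and "rect" ([centre column, centre row, width, height] in pixels, round what is visible of it).
- spot_point(camera, label): "xy" ([column, row] in pixels: a listed point, or the origin of a listed thing).
The state is a dict: "time_s": time; "joints": joint angles; "dq": joint speeds; "tau": joint torques, N m; "eef_pos": TCP position; "ee_rot": TCP orientation; "force": force on the tool from outside, world axes, zero at the start; "wrist_torque": the same for the moment, N m; "grip_width": opening from 0.0 (shut) to 1.0 (fully open); "grip_force": force on a finger pad.
Only numpy, scipy, OpenCV 4.12 (cv2) and the standard library are available. Lean on these libraries where they do the work, as an engineer would, in place of code of your own. Each camera call takes 0.05 s, during which the arm holds its last target. There are 200 camera calls.

## Working session

There is one attempt and no reset: what is moved stays moved. The work goes in short steps, Python scripts to look and compute and a tool call to move; the robot and the scene stay as the last step left them, time stands still between calls to the robot, and variables do not carry over. Pictures are saved under pics/ and viewed, at most 14 in all, crops included, and the job is handed in when it is done.

Besides the shell and the picture viewer there is one more tool, called after "Emit:" as name(argument=value, ...), one argument or row to a line, values as JSON. step_arm: Moves the arm, as the interface text tells. Its arguments: {"type":"object","properties":{"commands":{"type":"string"},"newtons":{"type":"number"}},"required":["commands"]}

```bash
ls; mkdir -p pics; python3 - <<'E'
from rig import *
import cv2
for n in ("scene","top"):
    im=capture(n); cv2.imwrite(f"pics/{n}0.png",im[:,:,::-1])
    m=camera_model(n); print(n,m)
    for l in ("demag","jog_top","lever_knob","clamp_hinge","vee1","vee2","vee3","tray","tape","sander","shaft1","shaft2","shaft3"):
        print(l,[(round(d["score"],2),[round(float(v)) for v in d["xy"]]) for d in spot_point(n,l)][:4])
print(sense())
E
```

```text
pics
scene {'mtx': array([[532.60905018,   0.        , 283.60980146],
       [  0.        , 532.60905018, 212.89889563],
       [  0.        ,   0.        ,   1.        ]]), 'eye': array([-695.87121334, -591.03993161,  819.48192692]), 'rotation': array([-0.4296636 ,  0.7212305 , -0.46727129,  0.27726035])}
demag []
jog_top [(0.66, [352, 281]), (0.43, [233, 208])]
lever_knob [(0.67, [167, 185])]
clamp_hinge [(0.63, [160, 200])]
vee1 [(0.79, [226, 186]), (0.36, [328, 271])]
vee2 [(0.79, [226, 186]), (0.36, [328, 271])]
vee3 [(0.79, [226, 186]), (0.36, [328, 271])]
tray [(0.9, [274, 243]), (0.22, [224, 186])]
tape [(0.93, [387, 251])]
sander [(0.79, [420, 266])]
shaft1 [(0.91, [329, 272]), (0.85, [350, 284]), (0.63, [378, 288])]
shaft2 [(0.91, [329, 272]), (0.85, [350, 284]), (0.63, [378, 288])]
shaft3 [(0.91, [329, 272]), (0.85, [350, 284]), (0.63, [378, 288])]
top {'mtx': array([[546.58789671,   0.        , 268.8941727 ],
       [  0.        , 546.58789671, 209.07849106],
       [  0.        ,   0.        ,   1.        ]]), 'eye': array([ 391.93048674,  -39.81614052, 1483.78950101]), 
[... 711 characters left out ...]
oints': array([-1.36439246e+00,  3.12906820e-01,  1.49767082e+00, -5.89674917e-06,
        1.33105131e+00, -2.23415859e-01]), 'dq': array([-7.52820583e-04, -3.25118670e-06, -1.32773327e-03, -1.40833841e-04,
        4.23310300e-04, -2.41330069e-04]), 'tau': array([-4.26558599e-04, -4.12164938e+01, -2.59898686e+01, -2.06514555e-04,
        5.40672045e-04, -8.06636081e-06]), 'eef_pos': array([ 218.75220543, -477.26021051,  248.30168043]), 'ee_rot': array([-1.81741315e-05,  9.76995472e-01,  2.13260048e-01, -2.70954486e-06]), 'force': array([ 0.60969155, -0.33589714,  0.96481965]), 'wrist_torque': array([ 0.04010876,  0.03761488, -0.01049465]), 'grip_force': 0.0, 'grip_width': 1.0011572988286572}
```

```bash
python3 - <<'E'
import cv2
for n in ("scene","top"):
    a=cv2.imread(f"pics/{n}0.png")
    a=a[110:340,90:480] if n=="scene" else a[110:340,90:480]
    cv2.imwrite(f"pics/{n}0c.png",cv2.resize(a,None,fx=2,fy=2,interpolation=cv2.INTER_CUBIC))
E
```

```text
(no output)
```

View pics/scene0c.png

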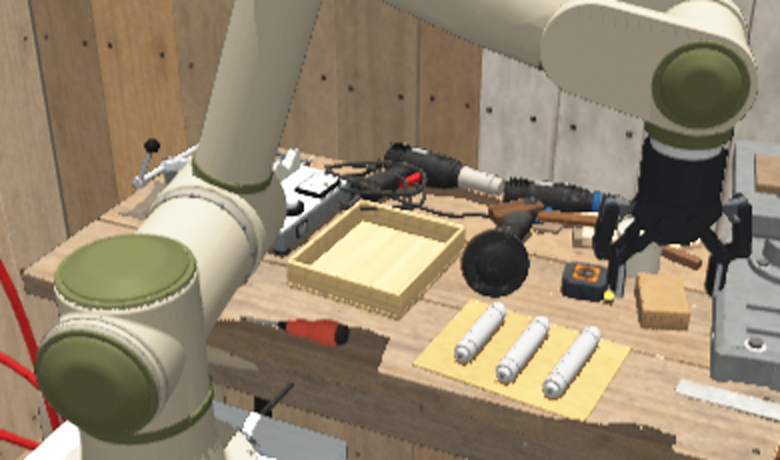

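View pics/top0c.png

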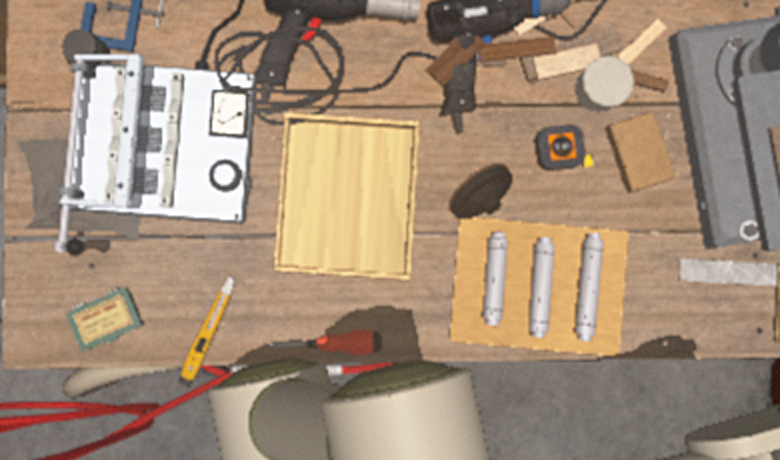

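The scene shows three shafts on the cardboard, the tray in the middle, and the demagnetiser on the robot's left. In the top crop, the demagnetiser's box spans (80–250, 60–220) with its control strip facing the tray, and the clamp looks shut or nearly shut. Next I'll take a closer view of the demagnetiser and measure the shafts.

```bash
cat > h.py <<'E'
from rig import *
import numpy as np, cv2
from scipy.spatial.transform import Rotation as R
from scipy.optimize import least_squares
def Q(q): return R.from_quat([q[1],q[2],q[3],q[0]])
def proj(n,P):
    m=camera_model(n); c=Q(m["rotation"]).inv().apply(np.atleast_2d(P)-m["eye"])
    u=c@m["mtx"].T; return u[:,:2]/u[:,2:]
def unproj(n,uv,z):
    m=camera_model(n); uv=np.atleast_2d(uv).astype(float)
    d=Q(m["rotation"]).apply(np.c_[uv,np.ones(len(uv))]@np.linalg.inv(m["mtx"]).T)
    return m["eye"]+d*((z-m["eye"][2])/d[:,2:])
def shafts(n="top",z=14):
    out=[]
    for d in trace(n,"shaft1"):
        uv=np.argwhere(d["mask"])[:,::-1]
        if len(uv)<60: continue
        p=unproj(n,uv,z)[:,:2]; (c,s,a)=cv2.minAreaRect(p.astype(np.float32))
        m=p.mean(0); w,v=np.linalg.eigh(np.cov((p-m).T)); ang=np.arctan(v[1,1]/v[0,1])
        out.append((round(d["score"],2),m.round(1),np.round(c,1),np.round(s,1),round(float(ang),3)))
    return out
def wrap(a): return (a+np.pi)%(2*np.pi)-np.pi
def go(*wps,start=None):
    """wps: (x,y,z,psi) tool down, psi=angle of tool x. prints rows (cm, rad) in tool frame"""
    s=sense(); p0=s["eef_pos"]; r0=Q(s["ee_rot"])
    print("at",p0.round(1),"psi",round(float(np.arctan2(*r0.apply([1,0,0])[1::-1])),3))
    for x,y,z,psi in wps:
        d=r0.inv().apply(np.array([x,y,z])-p0)/10
        rt=R.from_matrix(np.array([[np.cos(psi),np.sin(psi),0],[np.sin(psi),-np.cos(psi),0],[0,0,-1]]))
        v=(r0.inv()*rt).as_rotvec(); n=max(np.linalg.norm(d)/4.17,np.degrees(np.linalg.norm(v))/7.16)
        print((x,y,z,psi),"->",*d.round(2),*v.round(3),"rows~",round(n,1))
E
python3 - <<'E'
from h import *
capture("top")
for s in shafts(): print(s)
for l in ("tray","tape","sander"):
    d=trace("top",l)[0]; p=unproj("top",np.argwhere(d["mask"])[:,::-1],{"tray":42,"tape":28,"sander":30}[l])[:,:2]
    print(l,d["score"],cv2.minAreaRect(p.astype(np.float32)))
a=cv2.imread("pics/top0.png")[125:245,110:225]
cv2.imwrite("pics/dz.png",cv2.resize(a,None,fx=5,fy=5,interpolation=cv2.INTER_CUBIC))
E
```

```text
(0.75, array([ 378.2, -358.3]), array([ 379.7, -359.1]), array([ 28.8, 143.5]), -0.115)
(0.7, array([ 379.9, -294.1]), array([ 380.5, -294.1]), array([ 26.2, 132.1]), -0.099)
(0.59, array([ 394.9, -232.6]), array([ 393.2, -232.9]), array([ 25.1, 123.6]), -0.082)
tray 0.62 ((503.8186340332031, -34.197265625), (179.57489013671875, 209.8721466064453), 85.6056137084961)
tape 0.91 ((567.6303100585938, -322.8426513671875), (56.341983795166016, 66.29283905029297), 11.934717178344727)
sander 0.58 ((566.6672973632812, -323.54486083984375), (58.204673767089844, 70.24411010742188), 9.71474838256836)
```

View pics/dz.png

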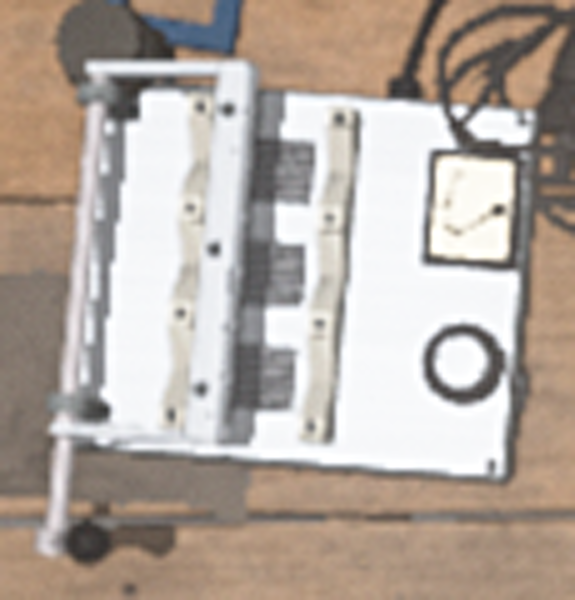

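In the zoomed crop, the button is at (463,363), the box's right corners are at (538,108) and (507,480), and the rest peaks are at (191,208), (180,313), (330,217) and (319,323). The clamp bar runs along (220,250), and the knob is at (88,541) with the lever foot at (52,545). I'll fit the demagnetiser pose from these.

```bash
cat >> h.py <<'E'
def dem(x,y,z,p=None):
    if p is None: p=np.load("dem.npy")
    c,s=np.cos(p[2]),np.sin(p[2]); return np.array([p[0]+c*x-s*y,p[1]+s*x+c*y,z])
E
python3 - <<'E'
from h import *
F=[(463,363,-108,40,63),(507,478,-135,100,45),(537,108,-135,-100,45),(191,208,36,-27.5,81),(180,313,36,27.5,81),(330,217,-36,-27.5,81),(319,323,-36,27.5,81)]
F=np.array(F,float); uv=(F[:,:2]+.5)/5-.5+[110,125]
f=lambda p:(proj("top",[dem(*q,p) for q in F[:,2:]])-uv).ravel()
r=least_squares(f,[550,250,1.5]); np.save("dem.npy",r.x); print(r.x,r.fun.round(2))
P=lambda q:((proj("top",[q])[0]-[110,125]+.5)*5-.5).round(0)
print("hinge",P(dem(85,150,95)))
for t in (0,.1,.2,.3,.5,.7):
    a=np.radians(44)+t; print(t,"knob",P(dem(85-75*np.cos(a),150,95+75*np.sin(a))),"bar",P(dem(85-85*np.cos(t),0,100+85*np.sin(t))))
for k,q in dict(knob0=(31,150,147),jog=(-108,40,63),v1=(0,55,77),v2=(0,0,77),v3=(0,-55,77),hinge=(85,150,95)).items(): print(k,dem(*q).round(1))
m=camera_model("scene")
print(spot_point("top","lever_knob")[:1],spot_point("scene","lever_knob")[:1],[ (t,proj("scene",[dem(85-75*np.cos(.768+t),150,95+75*np.sin(.768+t))]).round(0)) for t in (0,.3,.6)])
E
```

```text
[581.65503594 228.26613965   1.48718832] [-0.29 -0.43  0.06  0.6   0.1  -0.27 -0.13 -0.09  0.17  0.01 -0.15  0.14
  0.23  0.04]
hinge [ 57. 542.]
0 knob [139. 547.] bar [248. 260.]
0.1 knob [125. 546.] bar [244. 258.]
0.2 knob [111. 545.] bar [238. 256.]
0.3 knob [ 96. 544.] bar [231. 253.]
0.5 knob [ 64. 541.] bar [211. 248.]
0.7 knob [ 32. 539.] bar [186. 242.]
knob0 [434.8 271.7 147. ]
jog [532.8 124.   63. ]
v1 [526.8 232.9  77. ]
v2 [581.7 228.3  77. ]
v3 [636.5 223.7  77. ]
hinge [439.3 325.5  95. ]
[{'xy': [127.7, 232.9], 'score': 0.89}] [{'xy': [167.2, 185.2], 'score': 0.67}] [(0, array([[172., 189.]])), (0.3, array([[166., 183.]])), (0.6, array([[161., 179.]]))]
```

```bash
python3 - <<'E'
from h import *
go((*dem(0,150,250),1.487),(*dem(0,150,175),1.487))
E
```

```text
at [ 218.8 -477.3  248.3] psi 0.43
(np.float64(432.17900299700284), np.float64(240.7927343480689), np.float64(250.0), 1.487) -> 49.32 -56.38 -0.17 -0.0 -0.0 -1.057 rows~ 18.0
(np.float64(432.17900299700284), np.float64(240.7927343480689), np.float64(175.0), 1.487) -> 49.32 -56.38 7.33 -0.0 -0.0 -1.057 rows~ 18.0
```

Emit:
step_arm(
  commands="0 49.3 -56.4 0 0 0 -1.057;0 49.3 -56.4 0 0 0 -1.057;0 49.3 -56.4 0 0 0 -1.057;0 49.3 -56.4 0 0 0 -1.057;0 49.3 -56.4 0 0 0 -1.057;0 49.3 -56.4 0 0 0 -1.057;0 49.3 -56.4 0 0 0 -1.057;0 49.3 -56.4 0 0 0 -1.057;0 49.3 -56.4 0 0 0 -1.057;0 49.3 -56.4 0 0 0 -1.057;0 49.3 -56.4 0 0 0 -1.057;0 49.3 -56.4 0 0 0 -1.057;0 49.3 -56.4 0 0 0 -1.057;0 49.3 -56.4 0 0 0 -1.057;0 49.3 -56.4 0 0 0 -1.057;0 49.3 -56.4 0 0 0 -1.057;0 49.3 -56.4 0 0 0 -1.057;0 49.3 -56.4 0 0 0 -1.057;0 49.3 -56.4 0 0 0 -1.057;0 49.3 -56.4 0 0 0 -1.057",
  newtons=60,
)

```text
time_s: 3.42
eef_pos: [431.7, 242.2, 247.7]
ee_rot: [-0.0, 0.735, 0.678, -0.0]
force: [-0.8, -0.3, 1.0]
grip_width: 0.001
grip_force: 0.0
```

```bash
python3 - <<'E'
from h import *
go((*dem(0,150,175),1.487),(*dem(28,150,180),1.487),(*dem(60,150,185),1.487),(*dem(114,150,164),1.487))
E
```

```text
at [431.7 242.2 247.7] psi 1.49
(np.float64(432.17900299700284), np.float64(240.7927343480689), np.float64(175.0), 1.487) -> -0.13 0.06 7.27 -0.001 0.0 0.003 rows~ 1.7
(np.float64(434.5173006739283), np.float64(268.69492716465743), np.float64(180.0), 1.487) -> 2.67 0.07 6.77 -0.001 0.0 0.003 rows~ 1.7
(np.float64(437.1896408761287), np.float64(300.5831475264729), np.float64(185.0), 1.487) -> 5.87 0.08 6.27 -0.001 0.0 0.003 rows~ 2.1
(np.float64(441.69921496734185), np.float64(354.39451938703655), np.float64(164.0), 1.487) -> 11.27 0.1 8.37 -0.001 0.0 0.003 rows~ 3.4
```

Emit:
step_arm(
  commands="0 0 0.1 4 0 0 0;0 0 0.1 7 0 0 0;0 1 0.1 7 0 0 0;0 2 0.1 6.9 0 0 0;0 2.7 0.1 6.7 0 0 0;0 3.5 0.1 6.5 0 0 0;0 4.3 0.1 6.4 0 0 0;0 5.1 0.1 6.3 0 0 0;0 5.9 0.1 6.3 0 0 0;0 6.7 0.1 6.4 0 0 0;0 7.5 0.1 6.6 0 0 0;0 8.3 0.1 6.9 0 0 0;0 9.1 0.1 7.2 0 0 0;0 9.8 0.1 7.5 0 0 0;0 10.4 0.1 7.8 0 0 0;0 10.9 0.1 8.1 0 0 0;0 11.2 0.1 8.3 0 0 0;0 11.4 0.1 8.4 0 0 0;0 11.4 0.1 8.4 0 0 0",
)

```text
time_s: 5.0
eef_pos: [442.3, 354.6, 163.7]
ee_rot: [-0.0, 0.736, 0.677, -0.0]
force: [-1.5, -1.1, 0.1]
grip_width: -0.002
grip_force: 0.3
```

```bash
python3 - <<'E'
from h import *
a=capture("top"); cv2.imwrite("pics/top1.png",a[:,:,::-1])
print(spot_point("top","lever_knob"), [(t,proj("top",[dem(85-75*np.cos(.768+t),150,95+75*np.sin(.768+t))]).round(1)) for t in (0.4,1.2,1.4,1.6)])
cv2.imwrite("pics/t1.png",cv2.resize(a[120:250,70:260,::-1],None,fx=4,fy=4,interpolation=cv2.INTER_CUBIC))
E
```

```text
[] [(0.4, array([[125.6, 233.1]])), (1.2, array([[101.4, 231.3]])), (1.4, array([[ 96.9, 231. ]])), (1.6, array([[ 93.4, 230.8]]))]
```

View pics/t1.png

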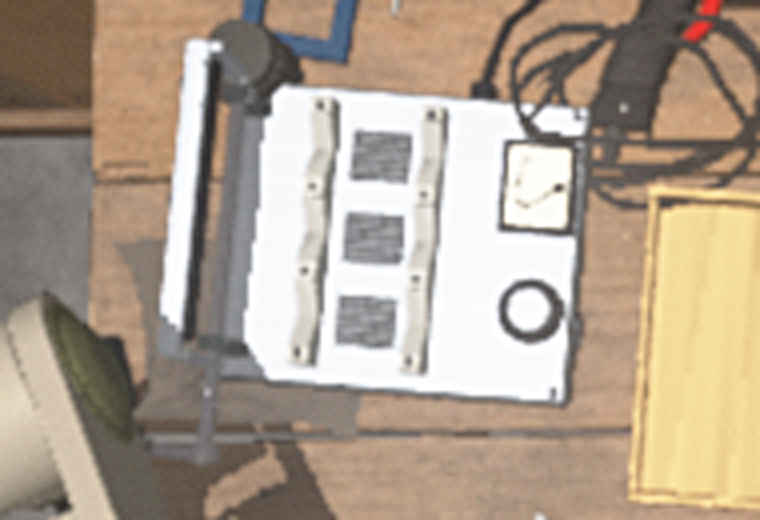

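The bar stands upright at the left of the crop (about column 190) and all three vees are free. I'll nudge a bit further towards the stop, then retreat.

Emit:
step_arm(
  commands="0 0.2 0 0 0 0 0;0 0.4 0 0 0 0 0;0 0.6 0 0.1 0 0 0;0 0.6 0 0.1 0 0 0",
)

```text
time_s: 5.43
eef_pos: [442.8, 359.2, 163.3]
ee_rot: [0.001, 0.736, 0.677, -0.002]
force: [-1.9, -9.9, 3.2]
grip_width: -0.003
grip_force: 5.3
```

```bash
python3 - <<'E'
from h import *
print(sense()["force"])
print([(t,((proj("top",[dem(85-85*np.cos(t),yy,95+100*np.sin(t)) for yy in (-100,0,100)])-[70,120])*4).round(0).tolist()) for t in (1.2,1.4,1.6)])
S=[(378.8,-358.6,.115),(380,-294.1,.099),(394.4,-232.6,.082)]
go((*dem(85,150,230),1.487),(380,-294,150,-.099),(380,-294,20,-.099))
E
```

```text
[-1.9346583  -9.89039566  3.15104354]
[(1.2, [[253.0, 35.0], [238.0, 200.0], [222.0, 367.0]]), (1.4, [[223.0, 31.0], [208.0, 197.0], [192.0, 364.0]]), (1.6, [[194.0, 29.0], [179.0, 194.0], [163.0, 362.0]])]
at [442.8 359.2 163.3] psi 1.487
(np.float64(439.2774066590978), np.float64(325.4958196841412), np.float64(230.0), 1.487) -> -3.41 -0.08 -6.65 -0.001 0.003 -0.0 rows~ 1.8
(380, -294, 150, -0.099) -> -65.61 -0.78 1.56 0.002 0.003 1.586 rows~ 15.7
(380, -294, 20, -0.099) -> -65.57 -0.77 14.56 0.002 0.003 1.586 rows~ 16.1
```

```bash
python3 - <<'E'
from h import *
go((394,-232.6,110,-.082),(394,-232.6,20,-.082))
E
```

```text
at [442.8 359.2 163.3] psi 1.487
(394, -232.6, 110, -0.082) -> -59.36 0.1 5.54 0.002 0.003 1.569 rows~ 14.3
(394, -232.6, 20, -0.082) -> -59.33 0.11 14.54 0.002 0.003 1.569 rows~ 14.6
```

Emit:
step_arm(
  commands="0 -1 0 0 0 0 0;0 -1.5 0 -4 0 0 0;0 -2 0 -7 0 0 0;0.6 -59.4 1.0 -2 0 0 1.569;0.6 -59.4 1.0 -2 0 0 1.569;0.6 -59.4 1.0 -2 0 0 1.569;0.6 -59.4 1.0 -2 0 0 1.569;0.6 -59.4 1.0 -2 0 0 1.569;0.6 -59.4 1.0 -2 0 0 1.569;0.6 -59.4 1.0 -2 0 0 1.569;0.6 -59.4 1.0 -2 0 0 1.569;0.6 -59.4 1.0 -2 0 0 1.569;0.6 -59.4 1.0 -2 0 0 1.569;0.6 -59.4 1.0 -2 0 0 1.569;0.6 -59.4 1.0 -2 0 0 1.569;0.6 -59.4 1.0 -2 0 0 1.569;0.6 -59.4 1.0 -2 0 0 1.569;0.6 -59.4 1.0 -2 0 0 1.569;0.6 -59.4 1.0 -2 0 0 1.569;0.6 -59.4 1.0 -2 0 0 1.569",
)

```text
time_s: 7.1
eef_pos: [403.0, -232.0, 183.3]
ee_rot: [-0.0, 0.999, -0.041, 0.0]
force: [-0.3, -0.5, -0.6]
grip_width: 0.601
grip_force: 0.0
```

```bash
python3 - <<'E'
from h import *
go((394,-232.6,60,-.082),(394,-232.6,21,-.082))
E
```

```text
at [ 403.  -232.   183.3] psi -0.083
(394, -232.6, 60, -0.082) -> -0.9 0.14 12.33 -0.0 -0.001 -0.001 rows~ 3.0
(394, -232.6, 21, -0.082) -> -0.9 0.14 16.23 -0.0 -0.001 -0.001 rows~ 3.9
```

Emit:
step_arm(
  commands="0.6 -0.9 0.1 4 0 0 0;0.6 -0.9 0.1 8 0 0 0;0.6 -0.9 0.1 12 0 0 0;0.6 -0.9 0.1 14 0 0 0;0.6 -0.9 0.1 15.5 0 0 0;0.6 -0.9 0.1 16.2 0 0 0;0.6 -0.9 0.1 16.2 0 0 0;0.2 -0.9 0.1 16.2 0 0 0;0.2 -0.9 0.1 16.2 0 0 0;0.2 -0.9 0.1 16.2 0 0 0;0.2 -0.9 0.1 16.2 0 0 0;0.2 -0.9 0.1 16.2 0 0 0;0.2 -0.9 0.1 16.2 0 0 0",
  newtons=70,
)

```text
time_s: 8.18
eef_pos: [394.7, -232.8, 22.8]
ee_rot: [0.001, 0.999, -0.041, 0.001]
force: [-0.4, 2.9, 6.5]
grip_width: 0.281
grip_force: 68.3
```

```bash
python3 - <<'E'
from h import *
go((394,-232.6,170,-.082),(*dem(0,-55,170),1.487),(*dem(0,-55,85),1.487))
E
```

```text
at [ 394.7 -232.8   22.8] psi -0.082
(394, -232.6, 170, -0.082) -> -0.04 0.0 -14.72 0.001 -0.002 -0.0 rows~ 3.5
(np.float64(636.4629146898832), np.float64(223.67305492772235), np.float64(170.0), 1.487) -> 20.38 -47.46 -14.74 0.003 -0.001 -1.569 rows~ 12.9
(np.float64(636.4629146898832), np.float64(223.67305492772235), np.float64(85.0), 1.487) -> 20.37 -47.47 -6.24 0.003 -0.001 -1.569 rows~ 12.6
```

Emit:
step_arm(
  commands="0.2 0 0 -2 0 0 0;0.2 0 0 -6 0 0 0;0.2 0 0 -10 0 0 0;0.2 0 0 -14.7 0 0 0;0.2 20.4 -47.5 -14.7 0 0 -1.569;0.2 20.4 -47.5 -14.7 0 0 -1.569;0.2 20.4 -47.5 -14.7 0 0 -1.569;0.2 20.4 -47.5 -14.7 0 0 -1.569;0.2 20.4 -47.5 -14.7 0 0 -1.569;0.2 20.4 -47.5 -14.7 0 0 -1.569;0.2 20.4 -47.5 -14.7 0 0 -1.569;0.2 20.4 -47.5 -14.7 0 0 -1.569;0.2 20.4 -47.5 -14.7 0 0 -1.569;0.2 20.4 -47.5 -14.7 0 0 -1.569;0.2 20.4 -47.5 -14.7 0 0 -1.569;0.2 20.4 -47.5 -14.7 0 0 -1.569;0.2 20.4 -47.5 -14.7 0 0 -1.569;0.2 20.4 -47.5 -14.7 0 0 -1.569;0.2 20.4 -47.5 -14.7 0 0 -1.569;0.2 20.4 -47.5 -14.7 0 0 -1.569",
)

```text
time_s: 9.85
eef_pos: [635.9, 223.3, 168.5]
ee_rot: [-0.0, 0.737, 0.676, -0.0]
force: [0.2, -0.1, -3.4]
grip_width: 0.28
grip_force: 70.1
```

```bash
python3 - <<'E'
from h import *
go((*dem(0,-55,120),1.487),(*dem(0,-55,88),1.487),(*dem(0,-55,170),1.487))
print(sense()["force"])
a=capture("scene"); cv2.imwrite("pics/s2.png",cv2.resize(a[110:290,130:400,::-1],None,fx=2.8,fy=2.8,interpolation=cv2.INTER_CUBIC))
E
```

```text
at [635.9 223.3 168.5] psi 1.485
(np.float64(636.4629146898832), np.float64(223.67305492772235), np.float64(120.0), 1.487) -> 0.04 0.05 4.85 -0.0 0.0 -0.002 rows~ 1.2
(np.float64(636.4629146898832), np.float64(223.67305492772235), np.float64(88.0), 1.487) -> 0.04 0.05 8.05 -0.0 0.0 -0.002 rows~ 1.9
(np.float64(636.4629146898832), np.float64(223.67305492772235), np.float64(170.0), 1.487) -> 0.04 0.05 -0.15 -0.0 0.0 -0.002 rows~ 0.0
[ 0.18369928 -0.13213238 -3.4190382 ]
```

View pics/s2.png

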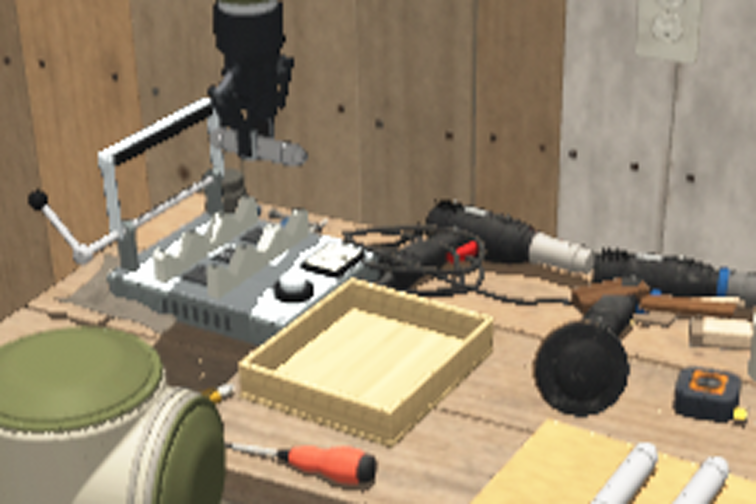

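The shaft is held level at crop (265,148) above the far vee, and the clamp stands upright. I'll lower it and release.

Emit:
step_arm(
  commands="0.2 0 0 3 0 0 0;0.2 0 0 6 0 0 0;0.2 0 0 7.2 0 0 0;0.2 0 0 7.8 0 0 0;0.2 0 0 8.1 0 0 0;0.2 0 0 8.1 0 0 0;0.4 0 0 8.1 0 0 0;0.5 0 0 8.1 0 0 0;0.5 0 0 8.1 0 0 0;0.5 0 0 8.1 0 0 0;0.5 0 0 7 0 0 0;0.5 0 0 3 0 0 0;0.5 0 0 -0.5 0 0 0;0.5 0 0 -0.5 0 0 0",
)

```text
time_s: 11.07
eef_pos: [638.9, 224.6, 182.7]
ee_rot: [0.004, 0.736, 0.677, 0.006]
force: [1.1, 0.3, 1.2]
grip_width: 0.5
grip_force: 0.0
```

```bash
python3 - <<'E'
from h import *
go((380,-294.1,150,-.099),(380,-294.1,24,-.099))
E
```

```text
at [638.9 224.6 182.7] psi 1.487
(380, -294.1, 150, -0.099) -> -53.86 -21.5 2.8 0.008 -0.013 1.586 rows~ 13.9
(380, -294.1, 24, -0.099) -> -53.91 -21.67 15.4 0.008 -0.013 1.586 rows~ 14.4
```

Emit:
step_arm(
  commands="0.6 -53.6 -21.4 2 0 0 1.586;0.6 -53.6 -21.4 2 0 0 1.586;0.6 -53.6 -21.4 2 0 0 1.586;0.6 -53.6 -21.4 2 0 0 1.586;0.6 -53.6 -21.4 2 0 0 1.586;0.6 -53.6 -21.4 2 0 0 1.586;0.6 -53.6 -21.4 2 0 0 1.586;0.6 -53.6 -21.4 2 0 0 1.586;0.6 -53.6 -21.4 2 0 0 1.586;0.6 -53.6 -21.4 2 0 0 1.586;0.6 -53.6 -21.4 2 0 0 1.586;0.6 -53.6 -21.4 2 0 0 1.586;0.6 -53.6 -21.4 2 0 0 1.586;0.6 -53.6 -21.4 2 0 0 1.586;0.6 -53.6 -21.4 2 0 0 1.586;0.6 -53.6 -21.4 2 0 0 1.586;0.6 -53.6 -21.4 2 0 0 1.586;0.6 -53.6 -21.4 2 0 0 1.586",
)

```text
time_s: 12.57
eef_pos: [378.7, -291.3, 153.7]
ee_rot: [0.0, 0.999, -0.049, 0.0]
force: [0.1, 0.0, -0.0]
grip_width: 0.599
grip_force: 0.0
```

```bash
python3 - <<'E'
from h import *
go((380,-294.1,60,-.099),(380,-294.1,24,-.099))
a=capture("top")
for s in shafts(): print(s)
print(((proj("top",[dem(0,-55,77)])[0])))
cv2.imwrite("pics/t3.png",cv2.resize(a[120:250,90:260,::-1],None,fx=4,fy=4,interpolation=cv2.INTER_CUBIC))
E
```

```text
at [ 378.7 -291.3  153.7] psi -0.098
(380, -294.1, 60, -0.099) -> 0.15 0.26 9.37 0.0 -0.0 0.001 rows~ 2.2
(380, -294.1, 24, -0.099) -> 0.15 0.26 12.97 0.0 -0.0 0.001 rows~ 3.1
(0.78, array([646.9, 238.1]), array([646.9, 236.4]), array([122.5,  25.5]), 1.492)
[162.77804247 156.88797511]
```

View pics/t3.png

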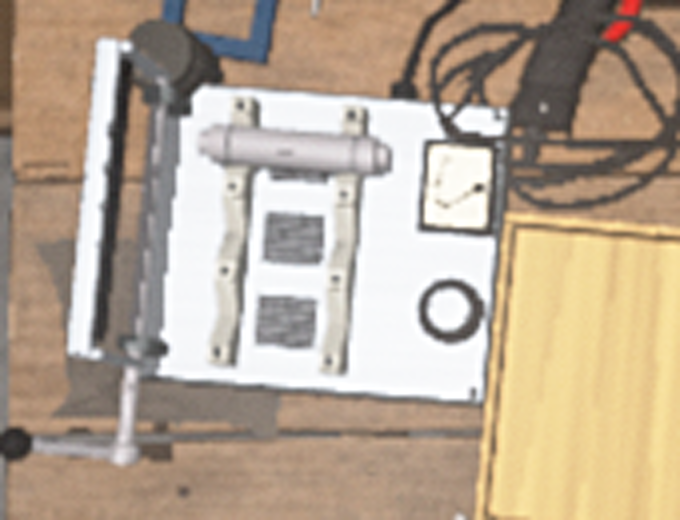

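The first shaft lies settled across both rests in the far vee, at crop (295,150). Next is the middle shaft.

Emit:
step_arm(
  commands="0.6 0.2 0.2 4 0 0 0;0.6 0.2 0.25 8 0 0 0;0.6 0.2 0.25 11 0 0 0;0.6 0.2 0.25 12.4 0 0 0;0.6 0.2 0.25 13 0 0 0;0.6 0.2 0.25 13 0 0 0;0.2 0.2 0.25 13 0 0 0;0.2 0.2 0.25 13 0 0 0;0.2 0.2 0.25 13 0 0 0;0.2 0.2 0.25 13 0 0 0;0.2 0.2 0.25 13 0 0 0;0.2 0.2 0.25 13 0 0 0",
)

```text
time_s: 13.67
eef_pos: [380.5, -295.3, 24.9]
ee_rot: [0.001, 0.999, -0.049, 0.001]
force: [0.2, 2.0, 6.4]
grip_width: 0.273
grip_force: 68.3
```

```bash
python3 - <<'E'
from h import *
go((*dem(0,0,170),1.487),(*dem(0,0,88),1.487))
E
```

```text
at [ 380.5 -295.3   24.9] psi -0.099
(np.float64(581.6550359430129), np.float64(228.26613965025436), np.float64(170.0), 1.487) -> 14.87 -54.06 -14.58 0.003 -0.0 -1.586 rows~ 13.9
(np.float64(581.6550359430129), np.float64(228.26613965025436), np.float64(88.0), 1.487) -> 14.85 -54.08 -6.38 0.003 -0.0 -1.586 rows~ 13.5
```

Emit:
step_arm(
  commands="0.2 0 0 -2 0 0 0;0.2 0 0 -6 0 0 0;0.2 0 0 -10 0 0 0;0.2 0 0 -14.6 0 0 0;0.2 14.9 -54 -14.6 0 0 -1.586;0.2 14.9 -54 -14.6 0 0 -1.586;0.2 14.9 -54 -14.6 0 0 -1.586;0.2 14.9 -54 -14.6 0 0 -1.586;0.2 14.9 -54 -14.6 0 0 -1.586;0.2 14.9 -54 -14.6 0 0 -1.586;0.2 14.9 -54 -14.6 0 0 -1.586;0.2 14.9 -54 -14.6 0 0 -1.586;0.2 14.9 -54 -14.6 0 0 -1.586;0.2 14.9 -54 -14.6 0 0 -1.586;0.2 14.9 -54 -14.6 0 0 -1.586;0.2 14.9 -54 -14.6 0 0 -1.586;0.2 14.9 -54 -14.6 0 0 -1.586;0.2 14.9 -54 -14.6 0 0 -1.586;0.2 14.9 -54 -14.6 0 0 -1.586;0.2 14.9 -54 -14.6 0 0 -1.586",
)

```text
time_s: 15.33
eef_pos: [581.2, 228.6, 169.3]
ee_rot: [0.0, 0.736, 0.677, -0.0]
force: [0.1, -0.8, -4.1]
grip_width: 0.274
grip_force: 70.1
```

```bash
python3 - <<'E'
from h import *
go((*dem(0,0,120),1.487),(*dem(0,0,89),1.487))
capture("scene"); print(shafts("scene",160))
E
```

```text
at [581.2 228.6 169.3] psi 1.488
(np.float64(581.6550359430129), np.float64(228.26613965025436), np.float64(120.0), 1.487) -> -0.02 0.05 4.93 -0.0 0.0 0.001 rows~ 1.2
(np.float64(581.6550359430129), np.float64(228.26613965025436), np.float64(89.0), 1.487) -> -0.02 0.05 8.03 -0.0 0.0 0.001 rows~ 1.9
[(0.72, array([ 187.8, -399.7]), array([ 189.8, -399.7]), array([ 24.9, 132.2]), -0.11), (0.71, array([490.4, 132.6]), array([492.4, 134.2]), array([128.8,  48.4]), 1.396), (0.58, array([490.2, 304.9]), array([502.9, 300.4]), array([156.9, 350.3]), 0.383), (0.53, array([585.4, 228.7]), array([587.7, 234.7]), array([162.3,  62.9]), 1.382)]
```

Emit:
step_arm(
  commands="0.2 0 0 3 0 0 0;0.2 0 0 6 0 0 0;0.2 0 0 7.2 0 0 0;0.2 0 0 7.8 0 0 0;0.2 0 0 8.1 0 0 0;0.2 0 0 8.1 0 0 0;0.4 0 0 8.1 0 0 0;0.5 0 0 8.1 0 0 0;0.5 0 0 8.1 0 0 0;0.5 0 0 8.1 0 0 0;0.5 0 0 7 0 0 0;0.5 0 0 3 0 0 0;0.5 0 0 0 0 0 0;0.5 0 0 0 0 0 0;0.5 0 0 0 0 0 0",
)

```text
time_s: 16.68
eef_pos: [582.4, 228.0, 172.1]
ee_rot: [0.001, 0.736, 0.677, 0.002]
force: [-0.2, 0.3, -0.6]
grip_width: 0.496
grip_force: 0.0
```

```bash
python3 - <<'E'
from h import *
go((378.8,-358.6,150,-.115),(378.8,-358.6,24,-.115))
E
```

```text
at [582.4 228.  172.1] psi 1.487
(378.8, -358.6, 150, -0.115) -> -60.16 -15.38 2.06 0.002 -0.005 1.602 rows~ 14.9
(378.8, -358.6, 24, -0.115) -> -60.18 -15.44 14.66 0.002 -0.005 1.602 rows~ 15.3
```

Emit:
step_arm(
  commands="0.6 -60.1 -15.3 2 0 0 1.602;0.6 -60.1 -15.3 2 0 0 1.602;0.6 -60.1 -15.3 2 0 0 1.602;0.6 -60.1 -15.3 2 0 0 1.602;0.6 -60.1 -15.3 2 0 0 1.602;0.6 -60.1 -15.3 2 0 0 1.602;0.6 -60.1 -15.3 2 0 0 1.602;0.6 -60.1 -15.3 2 0 0 1.602;0.6 -60.1 -15.3 2 0 0 1.602;0.6 -60.1 -15.3 2 0 0 1.602;0.6 -60.1 -15.3 2 0 0 1.602;0.6 -60.1 -15.3 2 0 0 1.602;0.6 -60.1 -15.3 2 0 0 1.602;0.6 -60.1 -15.3 2 0 0 1.602;0.6 -60.1 -15.3 2 0 0 1.602;0.6 -60.1 -15.3 2 0 0 1.602;0.6 -60.1 -15.3 2 0 0 1.602;0.6 -60.1 -15.3 2 0 0 1.602;0.6 -60.1 -15.3 2 0 0 1.602",
)

```text
time_s: 18.27
eef_pos: [379.1, -357.1, 149.1]
ee_rot: [-0.0, 0.998, -0.057, -0.0]
force: [1.2, 0.1, -0.7]
grip_width: 0.601
grip_force: 0.0
```

```bash
python3 - <<'E'
from h import *
go((378.8,-358.6,60,-.115),(378.8,-358.6,24,-.115))
a=capture("top")
for s in shafts(z=77): print(s)
E
```

```text
at [ 379.1 -357.1  149.1] psi -0.114
(378.8, -358.6, 60, -0.115) -> -0.01 0.16 8.91 -0.001 0.001 0.001 rows~ 2.1
(378.8, -358.6, 24, -0.115) -> -0.01 0.16 12.51 -0.001 0.001 0.001 rows~ 3.0
(0.91, array([580.1, 228.4]), array([579.8, 229.3]), array([133.5,  28.8]), 1.475)
(0.88, array([634.8, 224.6]), array([634.6, 225.6]), array([125.6,  28.7]), 1.477)
(0.67, array([571.6, 226.3]), array([612.9, 253.5]), array([348.9, 346.5]), -1.437)
(0.51, array([ 425.8, -349.2]), array([ 424.7, -349.7]), array([24.2, 48. ]), -0.318)
```

Both shafts are in their vees. Now the third.

Emit:
step_arm(
  commands="0.6 0 0.15 4 0 0 0;0.6 0 0.15 8 0 0 0;0.6 0 0.15 10.6 0 0 0;0.6 0 0.15 11.9 0 0 0;0.6 0 0.15 12.5 0 0 0;0.6 0 0.15 12.5 0 0 0;0.2 0 0.15 12.5 0 0 0;0.2 0 0.15 12.5 0 0 0;0.2 0 0.15 12.5 0 0 0;0.2 0 0.15 12.5 0 0 0;0.2 0 0.15 12.5 0 0 0;0.2 0 0.15 12.5 0 0 0",
)

```text
time_s: 19.37
eef_pos: [379.1, -360.2, 25.9]
ee_rot: [0.001, 0.998, -0.058, 0.001]
force: [0.3, 1.6, 5.6]
grip_width: 0.276
grip_force: 68.4
```

```bash
python3 - <<'E'
from h import *
go((*dem(-3,55,170),1.487),(*dem(-3,55,88),1.487))
E
```

```text
at [ 379.1 -360.2   25.9] psi -0.115
(np.float64(526.5966253021863), np.float64(229.86970371386616), np.float64(170.0), 1.487) -> 7.89 -60.29 -14.5 0.003 -0.0 -1.602 rows~ 15.0
(np.float64(526.5966253021863), np.float64(229.86970371386616), np.float64(88.0), 1.487) -> 7.88 -60.3 -6.3 0.003 -0.0 -1.602 rows~ 14.7
```

Emit:
step_arm(
  commands="0.2 0 0 -2 0 0 0;0.2 0 0 -6 0 0 0;0.2 0 0 -10 0 0 0;0.2 0 0 -14.6 0 0 0;0.2 7.9 -60.3 -14.6 0 0 -1.602;0.2 7.9 -60.3 -14.6 0 0 -1.602;0.2 7.9 -60.3 -14.6 0 0 -1.602;0.2 7.9 -60.3 -14.6 0 0 -1.602;0.2 7.9 -60.3 -14.6 0 0 -1.602;0.2 7.9 -60.3 -14.6 0 0 -1.602;0.2 7.9 -60.3 -14.6 0 0 -1.602;0.2 7.9 -60.3 -14.6 0 0 -1.602;0.2 7.9 -60.3 -14.6 0 0 -1.602;0.2 7.9 -60.3 -14.6 0 0 -1.602;0.2 7.9 -60.3 -14.6 0 0 -1.602;0.2 7.9 -60.3 -14.6 0 0 -1.602;0.2 7.9 -60.3 -14.6 0 0 -1.602;0.2 7.9 -60.3 -14.6 0 0 -1.602;0.2 7.9 -60.3 -14.6 0 0 -1.602;0.2 7.9 -60.3 -14.6 0 0 -1.602",
)

```text
time_s: 21.03
eef_pos: [526.1, 234.6, 170.3]
ee_rot: [-0.0, 0.735, 0.678, 0.001]
force: [0.2, -0.5, -4.9]
grip_width: 0.272
grip_force: 70.7
```

```bash
python3 - <<'E'
from h import *
go((*dem(-3,55,120),1.487),(*dem(-3,55,89),1.487))
E
```

```text
at [526.1 234.6 170.3] psi 1.491
(np.float64(526.5966253021863), np.float64(229.86970371386616), np.float64(120.0), 1.487) -> -0.47 0.08 5.03 0.001 -0.002 0.004 rows~ 1.2
(np.float64(526.5966253021863), np.float64(229.86970371386616), np.float64(89.0), 1.487) -> -0.48 0.08 8.13 0.001 -0.002 0.004 rows~ 2.0
```

Emit:
step_arm(
  commands="0.2 0 0 3 0 0 0;0.2 0 0 6 0 0 0;0.2 0 0 7.2 0 0 0;0.2 0 0 7.8 0 0 0;0.2 0 0 8.1 0 0 0;0.2 0 0 8.1 0 0 0;0.4 0 0 8.1 0 0 0;0.5 0 0 8.1 0 0 0;0.5 0 0 8.1 0 0 0;0.5 0 0 8.1 0 0 0;0.5 0 0 7 0 0 0;0.5 0 0 3 0 0 0;0.5 0 0 -2 0 0 0;0.5 0 0 -6 0 0 0;0.5 0 0 -6 0 0 0;0.5 0 0 -6 0 0 0",
)

```text
time_s: 22.37
eef_pos: [527.4, 230.5, 234.4]
ee_rot: [0.002, 0.736, 0.677, 0.003]
force: [-1.2, -0.3, -1.6]
grip_width: 0.498
grip_force: 0.0
```

```bash
python3 - <<'E'
from h import *
go((*dem(165,150,230),1.487),(*dem(170,150,166),1.487))
E
```

```text
at [527.4 230.5 234.4] psi 1.487
(np.float64(445.9582571645989), np.float64(405.21637058868), np.float64(230.0), 1.487) -> 16.73 -9.58 0.41 0.007 -0.002 -0.0 rows~ 4.6
(np.float64(446.3758103211926), np.float64(410.1989050202136), np.float64(166.0), 1.487) -> 17.22 -9.62 6.81 0.007 -0.002 -0.0 rows~ 5.0
```

Emit:
step_arm(
  commands="0 0 -4 0 0 0 0;0 2 -7 0 0 0 0;0 5 -9.6 0 0 0 0;0 9 -9.6 0 0 0 0;0 13 -9.6 0 0 0 0;0 17.2 -9.6 0 0 0 0;0 17.2 -9.6 0 0 0 0;0 17.2 -9.6 3 0 0 0;0 17.2 -9.6 6.8 0 0 0;0 17.2 -9.6 6.8 0 0 0;0 16.2 -9.6 6.8 0 0 0;0 15.2 -9.6 6.3 0 0 0;0 14.2 -9.6 5.7 0 0 0;0 13.2 -9.6 5.3 0 0 0;0 12.2 -9.6 5 0 0 0;0 10.9 -9.6 4.9 0 0 0;0 9.7 -9.6 5 0 0 0;0 8.7 -9.6 5.2 0 0 0;0 7.7 -9.6 5.6 0 0 0;0 7.7 -9.6 5.6 0 0 0",
)

```text
time_s: 24.03
eef_pos: [436.8, 313.2, 174.0]
ee_rot: [-0.0, 0.737, 0.676, -0.001]
force: [-0.7, 0.3, 0.1]
grip_width: 0.001
grip_force: 0.0
```

```bash
python3 - <<'E'
from h import *
p=np.load("dem.npy"); s=sense()["eef_pos"]; c,sn=np.cos(p[2]),np.sin(p[2]); d=s[:2]-p[:2]
print("dem xy",c*d[0]+sn*d[1],-sn*d[0]+c*d[1])
go((*dem(65,150,172),1.487),(*dem(53,150,162),1.487))
a=capture("top")
for s in shafts(z=77): print(s)
cv2.imwrite("pics/t4.png",cv2.resize(a[120:250,90:260,::-1],None,fx=4,fy=4,interpolation=cv2.INTER_CUBIC))
E
```

```text
dem xy 72.53774434250231 151.4018537223178
at [436.8 313.2 174. ] psi 1.485
(np.float64(437.60719403272253), np.float64(305.5656819580066), np.float64(172.0), 1.487) -> -0.75 0.14 0.21 -0.002 0.001 -0.002 rows~ 0.2
(np.float64(436.60506645689736), np.float64(293.60759932232577), np.float64(162.0), 1.487) -> -1.95 0.15 1.21 -0.002 0.001 -0.002 rows~ 0.6
(0.66, array([635.5, 221.3]), array([635.3, 223.7]), array([125.4,  28.9]), 1.475)
(0.66, array([579.7, 221.2]), array([580.8, 228. ]), array([125.4,  25. ]), 1.478)
(0.59, array([525.5, 230.7]), array([525.7, 233.1]), array([145.2,  29.1]), 1.481)
(0.34, array([482. ,  11.1]), array([482.6,  11.3]), array([177. , 204.4]), -0.101)
```

View pics/t4.png

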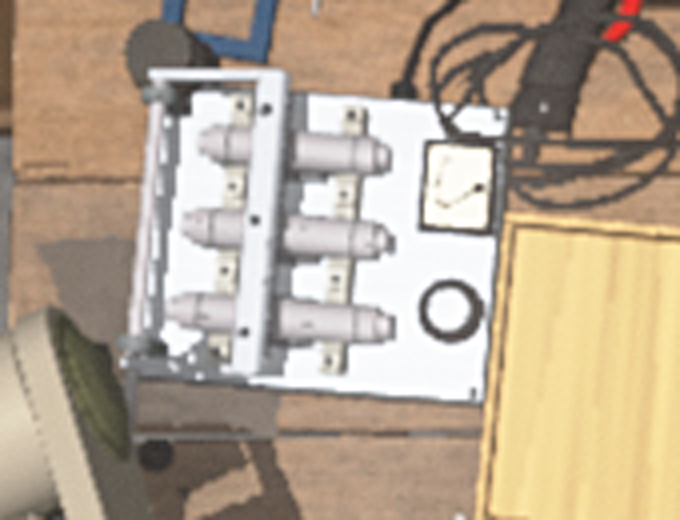

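All three shafts lie in their vees and the bar is part-way down, at crop column 260. I'll finish shutting the clamp.

Emit:
step_arm(
  commands="0 -0.6 0.1 0.2 0 0 0;0 -1 0.1 0.5 0 0 0;0 -1.4 0.1 0.9 0 0 0;0 -1.8 0.1 1.2 0 0 0;0 -2 0.1 1.3 0 0 0;0 -2.2 0.1 1.3 0 0 0;0 -2.4 0.1 1.3 0 0 0;0 -2.4 0.1 1.3 0 0 0",
)

```text
time_s: 24.8
eef_pos: [436.4, 294.0, 161.2]
ee_rot: [-0.002, 0.736, 0.676, 0.004]
force: [3.2, 23.5, -6.7]
grip_width: 0.002
grip_force: 11.9
```

```bash
python3 - <<'E'
from h import *
p=np.load("dem.npy"); s=sense()["eef_pos"]; c,sn=np.cos(p[2]),np.sin(p[2]); d=s[:2]-p[:2]
print("dem xy",c*d[0]+sn*d[1],-sn*d[0]+c*d[1])
E
```

```text
dem xy 53.375740045076554 150.28241356642758
```

Emit:
step_arm(
  commands="0 1.5 0 0 0 0 0;0 2 0 -3 0 0 0;0 2 0 -7 0 0 0;0 2 0 -7 0 0 0;0 2 0 -7 0 0 0",
)

```text
time_s: 25.22
eef_pos: [438.4, 310.9, 232.9]
ee_rot: [0.001, 0.736, 0.677, 0.002]
force: [-0.6, 0.3, -0.5]
grip_width: -0.001
grip_force: 0.0
```

```bash
python3 - <<'E'
from h import *
go((*dem(-108,40,200),1.487),(*dem(-108,40,90),1.487))
a=capture("top")
cv2.imwrite("pics/t5.png",cv2.resize(a[120:250,90:260,::-1],None,fx=4,fy=4,interpolation=cv2.INTER_CUBIC))
E
```

```text
at [438.4 310.9 232.9] psi 1.487
(np.float64(532.7756123083171), np.float64(123.98382118187767), np.float64(200.0), 1.487) -> -17.84 10.96 3.3 0.003 -0.001 0.0 rows~ 5.1
(np.float64(532.7756123083171), np.float64(123.98382118187767), np.float64(90.0), 1.487) -> -17.86 10.93 14.3 0.003 -0.001 0.0 rows~ 6.1
```

View pics/t5.png

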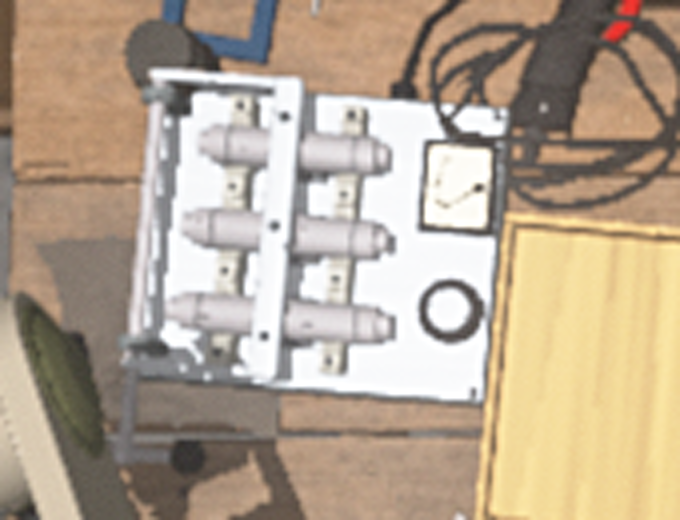

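The bar now lies on the shafts at column 275 and the knob is at (188,457). Both match the shut pose, and the lever resisted with 23 N. Now the button.

Emit:
step_arm(
  commands="0 -17.8 10.9 3.3 0 0 0;0 -17.8 10.9 3.3 0 0 0;0 -17.8 10.9 3.3 0 0 0;0 -17.8 10.9 3.3 0 0 0;0 -17.8 10.9 3.3 0 0 0;0 -17.8 10.9 3.3 0 0 0;0 -17.8 10.9 3.3 0 0 0;0 -17.8 10.9 7 0 0 0;0 -17.8 10.9 11 0 0 0;0 -17.8 10.9 14 0 0 0;0 -17.8 10.9 14 0 0 0;0 -17.8 10.9 14 0 0 0;0 -17.8 10.9 14 0 0 0",
)

```text
time_s: 26.35
eef_pos: [532.1, 125.0, 93.1]
ee_rot: [0.001, 0.736, 0.677, 0.001]
force: [0.6, 0.3, 0.6]
grip_width: 0.001
grip_force: 0.0
```

```bash
python3 - <<'E'
from h import *
go((*dem(-108,40,84),1.487),(*dem(-108,40,72),1.487)); print(sense()["force"])
E
```

```text
at [532.1 125.   93.1] psi 1.488
(np.float64(532.7756123083171), np.float64(123.98382118187767), np.float64(84.0), 1.487) -> -0.1 0.08 0.91 0.002 -0.0 0.001 rows~ 0.2
(np.float64(532.7756123083171), np.float64(123.98382118187767), np.float64(72.0), 1.487) -> -0.1 0.07 2.11 0.002 -0.0 0.001 rows~ 0.5
[0.59139962 0.30738194 0.58118512]
```

Emit:
step_arm(
  commands="0 -0.1 0.1 0.8 0 0 0;0 -0.1 0.1 1.3 0 0 0;0 -0.1 0.1 1.6 0 0 0;0 -0.1 0.1 1.9 0 0 0;0 -0.1 0.1 2 0 0 0;0 -0.1 0.1 2 0 0 0",
)

```text
time_s: 26.85
eef_pos: [534.2, 123.5, 77.2]
ee_rot: [0.002, 0.736, 0.677, 0.002]
force: [-15.8, -0.6, 48.4]
grip_width: -0.003
grip_force: 24.2
```

Emit:
step_arm(
  commands="0 0 0 -0.2 0 0 0;0 0 0 -0.3 0 0 0;0 0 0 -0.3 0 0 0;0 0 0 -0.3 0 0 0",
)

```text
time_s: 27.18
eef_pos: [534.0, 123.5, 77.7]
ee_rot: [0.002, 0.736, 0.677, 0.002]
force: [-5.3, 1.0, 23.7]
grip_width: -0.002
grip_force: 11.7
```

```bash
python3 - <<'E'
from h import *
s=sense();print(s["force"],s["eef_pos"])
a=capture("top")
cv2.imwrite("pics/t6.png",cv2.resize(a[120:250,90:260,::-1],None,fx=4,fy=4,interpolation=cv2.INTER_CUBIC))
E
```

```text
[-5.28671869  0.95242551 23.74572348] [534.0206668  123.5049863   77.72008551]
```

View pics/t6.png

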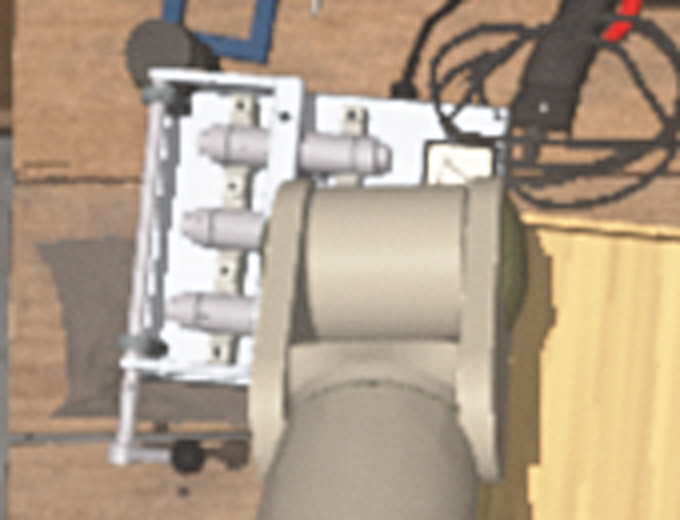

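The meter shows a line at crop (448,165) that wasn't there before, and 24 N against a 5 N spring means the button is bottomed. I'll hold it.

Emit:
step_arm(
  commands="0 0 0 0 0 0 0;0 0 0 0 0 0 0;0 0 0 0 0 0 0;0 0 0 0 0 0 0;0 0 0 0 0 0 0;0 0 0 0 0 0 0;0 0 0 0 0 0 0;0 0 0 0 0 0 0;0 0 0 0 0 0 0;0 0 0 0 0 0 0;0 0 0 0 0 0 0;0 0 0 0 0 0 0;0 0 0 0 0 0 0;0 0 0 0 0 0 0;0 0 0 0 0 0 0;0 0 0 0 0 0 0;0 0 0 0 0 0 0;0 0 0 0 0 0 0;0 0 0 0 0 0 0;0 0 0 0 0 0 0",
)

```text
time_s: 28.9
eef_pos: [534.0, 123.5, 77.7]
ee_rot: [0.002, 0.736, 0.677, 0.002]
force: [-5.3, 0.6, 23.6]
grip_width: -0.001
grip_force: 11.8
```

Emit:
step_arm(
  commands="0 0 0 0 0 0 0;0 0 0 0 0 0 0;0 0 0 0 0 0 0;0 0 0 0 0 0 0;0 0 0 0 0 0 0;0 0 0 0 0 0 0;0 0 0 0 0 0 0;0 0 0 0 0 0 0;0 0 0 0 0 0 0;0 0 0 0 0 0 0;0 0 0 0 0 0 0;0 0 0 0 0 0 0;0 0 0 0 0 0 0;0 0 0 0 0 0 0;0 0 0 0 0 0 0;0 0 0 0 0 0 0;0 0 0 0 0 0 0;0 0 0 0 0 0 0;0 0 0 0 0 0 0;0 0 0 0 0 0 0",
)

```text
time_s: 30.57
eef_pos: [534.0, 123.5, 77.7]
ee_rot: [0.002, 0.736, 0.677, 0.002]
force: [-5.1, 0.1, 23.0]
grip_width: -0.004
grip_force: 11.8
```

Emit:
step_arm(
  commands="0 0 0 0 0 0 0;0 0 0 0 0 0 0;0 0 0 0 0 0 0;0 0 0 0 0 0 0;0 0 0 0 0 0 0;0 0 0 0 0 0 0;0 0 0 0 0 0 0;0 0 0 -1 0 0 0;0 0 0 -3 0 0 0;0 0 0 -7 0 0 0;0 0 0 -11 0 0 0;0 0 0 -15 0 0 0;0 0 0 -15 0 0 0;0 0 0 -15 0 0 0;0 0 0 -15 0 0 0;0 0 0 -15 0 0 0",
)

```text
time_s: 31.9
eef_pos: [531.9, 123.2, 223.1]
ee_rot: [-0.001, 0.736, 0.677, -0.001]
force: [0.9, 0.5, -0.9]
grip_width: 0.001
grip_force: 0.0
```

```bash
python3 - <<'E'
from h import *
go((*dem(-20,150,240),1.487),(*dem(-10,150,163),1.487),(*dem(114,150,164),1.487),(*dem(120,150,163),1.487))
E
```

```text
at [531.9 123.2 223.1] psi 1.487
(np.float64(430.5087903706276), np.float64(220.86259662193422), np.float64(240.0), 1.487) -> 8.88 -10.93 -1.67 -0.002 0.0 -0.0 rows~ 3.4
(np.float64(431.34389668381516), np.float64(230.82766548500157), np.float64(163.0), 1.487) -> 9.88 -10.91 6.03 -0.002 0.0 -0.0 rows~ 3.8
(np.float64(441.69921496734185), np.float64(354.39451938703655), np.float64(164.0), 1.487) -> 22.28 -10.91 5.93 -0.002 0.0 -0.0 rows~ 6.1
(np.float64(442.20027875525443), np.float64(360.3735607048769), np.float64(163.0), 1.487) -> 22.88 -10.91 6.03 -0.002 0.0 -0.0 rows~ 6.2
```

Emit:
step_arm(
  commands="0 0 -4 0 0 0 0;0 4 -7 0 0 0 0;0 8 -10.9 0 0 0 0;0 9.7 -10.9 3 0 0 0;0 9.7 -10.9 6 0 0 0;0 10.9 -10.9 6 0 0 0;0 11.9 -10.9 5.8 0 0 0;0 12.7 -10.9 5.1 0 0 0;0 13.7 -10.9 4.5 0 0 0;0 14.7 -10.9 4 0 0 0;0 15.7 -10.9 3.8 0 0 0;0 16.9 -10.9 3.6 0 0 0;0 17.9 -10.9 3.7 0 0 0;0 18.9 -10.9 3.9 0 0 0;0 19.9 -10.9 4.2 0 0 0;0 20.9 -10.9 4.7 0 0 0;0 21.7 -10.9 5.2 0 0 0;0 22.3 -10.9 5.7 0 0 0;0 22.7 -10.9 5.9 0 0 0;0 22.9 -10.9 6 0 0 0",
)

```text
time_s: 33.57
eef_pos: [442.8, 360.9, 163.5]
ee_rot: [-0.0, 0.736, 0.677, -0.001]
force: [-0.6, 0.0, -0.0]
grip_width: -0.001
grip_force: 0.0
```

Emit:
step_arm(
  commands="0 0 0 0 0 0 0;0 0 0 0 0 0 0;0 -1 0 0 0 0 0;0 -1.5 0 -4 0 0 0;0 -2 0 -7 0 0 0;0 -2 0 -7 0 0 0;0 -2 0 -7 0 0 0",
)

```text
time_s: 34.15
eef_pos: [441.9, 340.0, 236.1]
ee_rot: [0.001, 0.736, 0.676, 0.002]
force: [-0.4, 0.1, -1.2]
grip_width: 0.001
grip_force: 0.0
```

```bash
python3 - <<'E'
from h import *
go((*dem(0,0,190),1.487))
a=capture("top")
for s in shafts(z=77): print(s)
d=trace("top","tray")[0]; p=unproj("top",np.argwhere(d["mask"])[:,::-1],42)[:,:2]
print(d["score"],cv2.minAreaRect(p.astype(np.float32)))
cv2.imwrite("pics/t7.png",cv2.resize(a[120:290,70:330,::-1],None,fx=3,fy=3,interpolation=cv2.INTER_CUBIC))
E
```

```text
at [441.9 340.  236.1] psi 1.486
(np.float64(581.6550359430129), np.float64(228.26613965025436), np.float64(190.0), 1.487) -> -9.95 14.86 4.64 0.003 -0.002 -0.001 rows~ 4.4
(0.74, array([525.6, 230.9]), array([525.5, 233. ]), array([139.8,  26.5]), 1.487)
(0.71, array([635.6, 221.3]), array([635.6, 223.4]), array([125.2,  27.8]), 1.483)
(0.6, array([581.2, 228. ]), array([581.6, 229.2]), array([132.6,  27.3]), 1.481)
0.9 ((484.8082275390625, 11.31878662109375), (182.93016052246094, 210.28106689453125), 83.93763732910156)
```

View pics/t7.png

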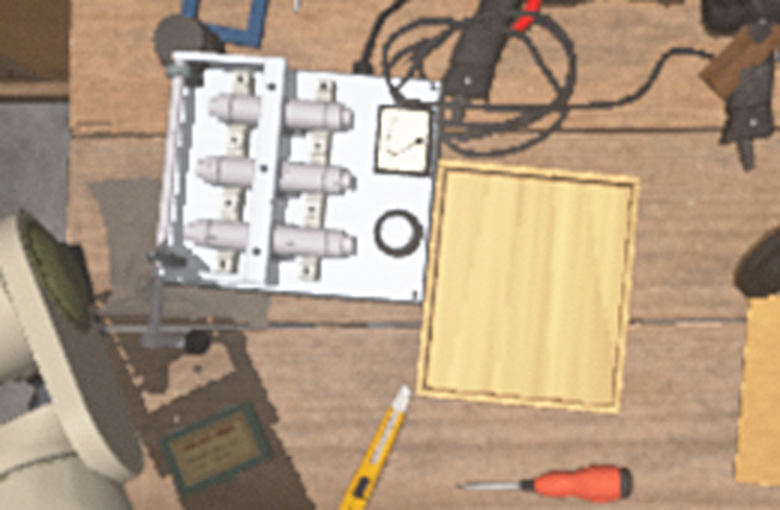

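The clamp is still nearly shut. The bar is at column 270 and the knob at (198,341), so the fingers passed over the ball because the descent lagged. The tray has been knocked to (485, 11). I'll redo the lever push, settling first.

```bash
python3 - <<'E'
from h import *
go((*dem(-12,150,225),1.487),(*dem(-12,150,162),1.487))
E
```

```text
at [441.  340.1 233.3] psi 1.486
(np.float64(431.17687542117767), np.float64(228.8346517123881), np.float64(225.0), 1.487) -> -11.17 -0.04 0.84 -0.002 0.001 -0.001 rows~ 2.7
(np.float64(431.17687542117767), np.float64(228.8346517123881), np.float64(162.0), 1.487) -> -11.16 -0.03 7.14 -0.002 0.001 -0.001 rows~ 3.2
```

Emit:
step_arm(
  commands="0 -4 0 0 0 0 0;0 -8 0 0 0 0 0;0 -11.2 0 0.8 0 0 0;0 -11.2 0 0.8 0 0 0;0 -11.2 0 4 0 0 0;0 -11.2 0 7.1 0 0 0;0 -11.2 0 7.1 0 0 0;0 -11.2 0 7.1 0 0 0;0 -11.2 0 7.1 0 0 0",
)

```text
time_s: 35.05
eef_pos: [432.5, 229.4, 164.5]
ee_rot: [0.0, 0.736, 0.677, 0.001]
force: [0.4, 0.4, 0.3]
grip_width: 0.001
grip_force: 0.0
```

Emit:
step_arm(
  commands="0 1 0 0 0 0 0;0 1.8 0 0 0 0 0;0 2.4 0 -0.2 0 0 0;0 3 0 -0.7 0 0 0;0 3.6 0 -1.1 0 0 0;0 4.2 0 -1.4 0 0 0;0 5 0 -1.8 0 0 0;0 6 0 -2 0 0 0;0 7 0 -2.2 0 0 0;0 8 0 -2.2 0 0 0;0 9 0 -2 0 0 0;0 10 0 -1.6 0 0 0;0 10.8 0 -1.2 0 0 0;0 11.5 0 -0.8 0 0 0;0 12.1 0 -0.4 0 0 0;0 12.6 0 -0.1 0 0 0;0 13 0 0 0 0 0;0 13.2 0 0 0 0 0;0 13.3 0 0 0 0 0;0 13.3 0 0 0 0 0",
)

```text
time_s: 36.72
eef_pos: [442.5, 359.2, 162.2]
ee_rot: [0.001, 0.736, 0.677, -0.004]
force: [-1.6, -15.8, 0.4]
grip_width: 0.002
grip_force: 8.4
```

Emit:
step_arm(
  commands="0 -1 0 0 0 0 0;0 -1.5 0 -4 0 0 0;0 -2 0 -7 0 0 0;0 -4 0 -7 0 0 0;0.5 -8 4 -7 0 0 0;0.5 -11.5 8 -6 0 0 0;0.5 -13 9.5 -5 0 0 0;0.5 -13 9.5 -5 0 0 0;0.5 -13 9.5 -5 0 0 0;0.5 -13 9.5 -5 0 0 0",
)

```text
time_s: 37.55
eef_pos: [526.7, 224.4, 213.2]
ee_rot: [-0.0, 0.736, 0.677, 0.0]
force: [-0.6, 0.8, -0.5]
grip_width: 0.499
grip_force: 0.0
```

```bash
python3 - <<'E'
from h import *
a=capture("top"); print(spot_point("top","lever_knob"))
go((*dem(-1,55,120),1.487),(*dem(-1,55,87),1.487))
for s in shafts(z=77): print(s)
cv2.imwrite("pics/t8.png",cv2.resize(a[120:290,70:330,::-1],None,fx=3,fy=3,interpolation=cv2.INTER_CUBIC))
E
```

```text
[{'xy': [94.3, 229.9], 'score': 0.93}]
at [526.2 225.3 213.8] psi 1.488
(np.float64(526.7636465648238), np.float64(231.86271748647962), np.float64(120.0), 1.487) -> 0.65 -0.01 9.38 0.001 -0.001 0.001 rows~ 2.3
(np.float64(526.7636465648238), np.float64(231.86271748647962), np.float64(87.0), 1.487) -> 0.64 -0.01 12.68 0.001 -0.001 0.001 rows~ 3.0
(0.77, array([634.8, 207.8]), array([633.3, 208.1]), array([90. , 30.2]), 1.437)
(0.73, array([579. , 193.9]), array([579.6, 191.9]), array([57.1, 23.5]), 1.457)
(0.69, array([522.5, 192.4]), array([522.6, 190.8]), array([61. , 26.8]), 1.426)
```

View pics/t8.png

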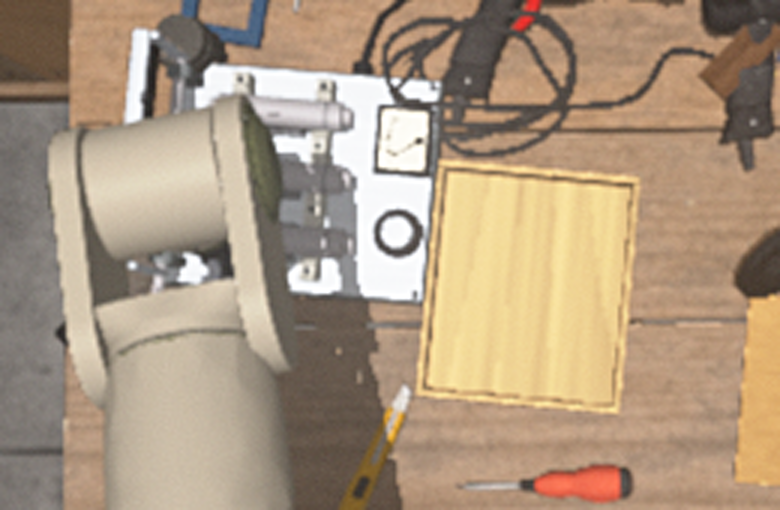

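The clamp is open (bar at the top-left, knob detected at (94,230)), the shafts are in place, and the tray's centre is at (485,11). Now I'll transfer the vee1 shaft.

Emit:
step_arm(
  commands="0.5 0.6 0 4 0 0 0;0.5 0.6 0 8 0 0 0;0.5 0.6 0 11 0 0 0;0.5 0.6 0 12.2 0 0 0;0.5 0.6 0 12.7 0 0 0;0.5 0.6 0 12.7 0 0 0;0.5 0.6 0 12.7 0 0 0;0.2 0.6 0 12.7 0 0 0;0.2 0.6 0 12.7 0 0 0;0.2 0.6 0 12.7 0 0 0;0.2 0.6 0 12.7 0 0 0;0.2 0.6 0 12.7 0 0 0;0.2 0.6 0 12.7 0 0 0;0.2 0.6 0 11 0 0 0;0.2 0.6 0 7 0 0 0;0.2 0.6 0 4 0 0 0;0.2 0.6 0 4 0 0 0;0.2 0.6 0 4 0 0 0",
)

```text
time_s: 39.2
eef_pos: [527.7, 230.2, 174.7]
ee_rot: [0.001, 0.736, 0.677, 0.001]
force: [-1.7, -0.1, -6.2]
grip_width: 0.27
grip_force: 70.7
```

```bash
python3 - <<'E'
from h import *
go((479.7,-36.4,130,-.106),(479.7,-36.4,31,-.106))
E
```

```text
at [527.7 230.2 174.7] psi 1.487
(479.7, -36.4, 130, -0.106) -> -26.97 -2.56 4.43 0.002 -0.003 1.593 rows~ 12.7
(479.7, -36.4, 31, -0.106) -> -26.98 -2.59 14.33 0.002 -0.003 1.593 rows~ 12.7
```

Emit:
step_arm(
  commands="0.2 -27 -2.6 1 0 0 1.593;0.2 -27 -2.6 1 0 0 1.593;0.2 -27 -2.6 1 0 0 1.593;0.2 -27 -2.6 1 0 0 1.593;0.2 -27 -2.6 1 0 0 1.593;0.2 -27 -2.6 1 0 0 1.593;0.2 -27 -2.6 1 0 0 1.593;0.2 -27 -2.6 1 0 0 1.593;0.2 -27 -2.6 1 0 0 1.593;0.2 -27 -2.6 4.4 0 0 1.593;0.2 -27 -2.6 4.4 0 0 1.593;0.2 -27 -2.6 4.4 0 0 1.593;0.2 -27 -2.6 4.4 0 0 1.593;0.2 -27 -2.6 4.4 0 0 1.593;0.2 -27 -2.6 4.4 0 0 1.593;0.2 -27 -2.6 4.4 0 0 1.593;0.2 -27 -2.6 4.4 0 0 1.593",
)

```text
time_s: 40.62
eef_pos: [478.6, -36.7, 128.9]
ee_rot: [-0.0, 0.999, -0.052, -0.0]
force: [0.2, -0.6, -5.3]
grip_width: 0.271
grip_force: 70.6
```

```bash
python3 - <<'E'
from h import *
capture("top"); d=trace("top","tray")[0]; p=unproj("top",np.argwhere(d["mask"])[:,::-1],42)[:,:2]
print(d["score"],cv2.minAreaRect(p.astype(np.float32)))
go((479.7,-36.4,32,-.106))
E
```

```text
0.57 ((486.07763671875, 11.964683532714844), (179.09471130371094, 206.95413208007812), 84.1163101196289)
at [478.7 -36.8 129.2] psi -0.105
(479.7, -36.4, 32, -0.106) -> 0.1 -0.05 9.72 -0.0 0.0 0.001 rows~ 2.3
```

Emit:
step_arm(
  commands="0.2 0.1 0 4 0 0 0;0.2 0.1 0 7 0 0 0;0.2 0.1 0 8.7 0 0 0;0.2 0.1 0 9.4 0 0 0;0.2 0.1 0 9.7 0 0 0;0.2 0.1 0 9.7 0 0 0;0.2 0.1 0 9.7 0 0 0;0.33 0.1 0 9.7 0 0 0;0.37 0.1 0 9.7 0 0 0;0.37 0.1 0 9.7 0 0 0;0.37 0.1 0 9.7 0 0 0;0.37 0.1 0 8.5 0 0 0;0.37 0.1 0 5 0 0 0;0.37 0.1 0 1 0 0 0;0.37 0.1 0 -3 0 0 0;0.37 0.1 0 -3 0 0 0;0.37 0.1 0 -3 0 0 0",
)

```text
time_s: 42.13
eef_pos: [480.7, -37.2, 161.4]
ee_rot: [0.001, 0.999, -0.053, 0.002]
force: [-0.3, 0.1, 0.8]
grip_width: 0.373
grip_force: 0.0
```

```bash
python3 - <<'E'
from h import *
go((*dem(0,0,170),1.487))
E
```

```text
at [480.7 -37.2 161.4] psi -0.106
(np.float64(581.6550359430129), np.float64(228.26613965025436), np.float64(170.0), 1.487) -> 7.24 -27.46 -0.85 0.005 -0.003 -1.593 rows~ 12.7
```

Emit:
step_arm(
  commands="0.5 7.2 -27.4 -1 0 0 -1.593;0.5 7.2 -27.4 -1 0 0 -1.593;0.5 7.2 -27.4 -1 0 0 -1.593;0.5 7.2 -27.4 -1 0 0 -1.593;0.5 7.2 -27.4 -1 0 0 -1.593;0.5 7.2 -27.4 -1 0 0 -1.593;0.5 7.2 -27.4 -1 0 0 -1.593;0.5 7.2 -27.4 -1 0 0 -1.593;0.5 7.2 -27.4 -1 0 0 -1.593;0.5 7.2 -27.4 -1 0 0 -1.593;0.5 7.2 -27.4 -1 0 0 -1.593;0.5 7.2 -27.4 -1 0 0 -1.593;0.5 7.2 -27.4 -1 0 0 -1.593;0.5 7.2 -27.4 -1 0 0 -1.593;0.5 7.2 -27.4 -1 0 0 -1.593;0.5 7.2 -27.4 -1 0 0 -1.593",
)

```text
time_s: 43.47
eef_pos: [580.2, 227.9, 168.5]
ee_rot: [-0.0, 0.737, 0.676, -0.001]
force: [-0.0, 0.3, 0.3]
grip_width: 0.5
grip_force: 0.0
```

```bash
python3 - <<'E'
from h import *
a=capture("top")
for s in shafts(z=19): print(s)
go((*dem(0,0,87),1.487))
cv2.imwrite("pics/t9.png",cv2.resize(a[120:290,70:330,::-1],None,fx=3,fy=3,interpolation=cv2.INTER_CUBIC))
E
```

```text
(0.77, array([642.8, 201.3]), array([642. , 200.3]), array([53. , 26.2]), 1.474)
(0.58, array([480.2, -36.2]), array([479.9, -36.2]), array([ 26.2, 143.9]), -0.111)
(0.53, array([585.5, 198.7]), array([584.6, 198.8]), array([54. , 24.4]), 1.493)
at [580.3 227.9 168.9] psi 1.485
(np.float64(581.6550359430129), np.float64(228.26613965025436), np.float64(87.0), 1.487) -> 0.05 0.13 8.19 -0.001 0.0 -0.002 rows~ 2.0
```

View pics/t9.png

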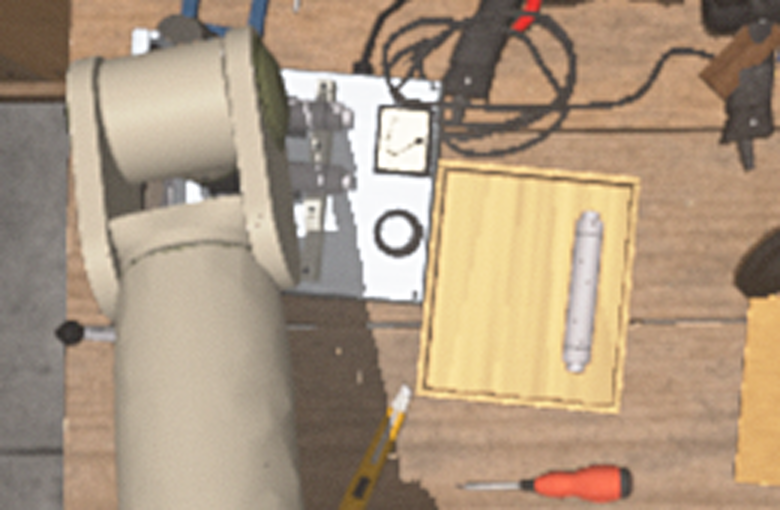

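The first shaft lies in the tray where I put it, at crop (582,290). Now the middle-vee shaft.

Emit:
step_arm(
  commands="0.5 0 0.1 4 0 0 0;0.5 0 0.1 6.5 0 0 0;0.5 0 0.1 7.7 0 0 0;0.5 0 0.1 8.2 0 0 0;0.5 0 0.1 8.2 0 0 0;0.5 0 0.1 8.2 0 0 0;0.2 0 0.1 8.2 0 0 0;0.2 0 0.1 8.2 0 0 0;0.2 0 0.1 8.2 0 0 0;0.2 0 0.1 8.2 0 0 0;0.2 0 0.1 8.2 0 0 0;0.2 0 0.1 8.2 0 0 0;0.2 0 0.1 7 0 0 0;0.2 0 0.1 3 0 0 0;0.2 0 0.1 -1 0 0 0;0.2 0 0.1 -1 0 0 0;0.2 0 0.1 -1 0 0 0;0.2 0 0.1 -1 0 0 0",
)

```text
time_s: 45.07
eef_pos: [580.9, 227.7, 178.7]
ee_rot: [-0.0, 0.736, 0.677, -0.001]
force: [0.1, -0.6, -4.1]
grip_width: 0.276
grip_force: 70.0
```

```bash
python3 - <<'E'
from h import *
go((489.9,59.5,130,-.106),(489.9,59.5,31,-.106))
E
```

```text
at [580.9 227.7 178.7] psi 1.487
(489.9, 59.5, 130, -0.106) -> -17.52 -7.65 4.89 -0.001 0.002 1.593 rows~ 12.7
(489.9, 59.5, 31, -0.106) -> -17.52 -7.63 14.79 -0.001 0.002 1.593 rows~ 12.7
```

Emit:
step_arm(
  commands="0.2 -17.5 -7.6 1 0 0 1.593;0.2 -17.5 -7.6 1 0 0 1.593;0.2 -17.5 -7.6 1 0 0 1.593;0.2 -17.5 -7.6 1 0 0 1.593;0.2 -17.5 -7.6 1 0 0 1.593;0.2 -17.5 -7.6 1 0 0 1.593;0.2 -17.5 -7.6 1 0 0 1.593;0.2 -17.5 -7.6 1 0 0 1.593;0.2 -17.5 -7.6 1 0 0 1.593;0.2 -17.5 -7.6 1 0 0 1.593;0.2 -17.5 -7.6 1 0 0 1.593;0.2 -17.5 -7.6 4.9 0 0 1.593;0.2 -17.5 -7.6 4.9 0 0 1.593;0.2 -17.5 -7.6 4.9 0 0 1.593;0.2 -17.5 -7.6 4.9 0 0 1.593;0.2 -17.5 -7.6 4.9 0 0 1.593;0.2 -17.5 -7.6 4.9 0 0 1.593",
)

```text
time_s: 46.48
eef_pos: [491.3, 59.8, 130.8]
ee_rot: [0.0, 0.999, -0.052, 0.0]
force: [0.3, -0.0, -3.2]
grip_width: 0.27
grip_force: 70.2
```

```bash
python3 - <<'E'
from h import *
capture("top"); d=trace("top","tray")[0]; p=unproj("top",np.argwhere(d["mask"])[:,::-1],42)[:,:2]
print(d["score"],cv2.minAreaRect(p.astype(np.float32)))
go((489.9,59.5,32,-.106))
E
```

```text
0.61 ((485.6005554199219, 11.660972595214844), (179.06427001953125, 207.77508544921875), 84.18108367919922)
at [491.2  59.8 130.7] psi -0.105
(489.9, 59.5, 32, -0.106) -> -0.14 0.04 9.87 0.0 -0.001 0.001 rows~ 2.4
```

Emit:
step_arm(
  commands="0.2 -0.1 0 4 0 0 0;0.2 -0.1 0 7 0 0 0;0.2 -0.1 0 8.8 0 0 0;0.2 -0.1 0 9.5 0 0 0;0.2 -0.1 0 9.9 0 0 0;0.2 -0.1 0 9.9 0 0 0;0.2 -0.1 0 9.9 0 0 0;0.33 -0.1 0 9.9 0 0 0;0.37 -0.1 0 9.9 0 0 0;0.37 -0.1 0 9.9 0 0 0;0.37 -0.1 0 9.9 0 0 0;0.37 -0.1 0 8.5 0 0 0;0.37 -0.1 0 5 0 0 0;0.37 -0.1 0 1 0 0 0;0.37 -0.1 0 -3 0 0 0;0.37 -0.1 0 -3 0 0 0;0.37 -0.1 0 -3 0 0 0",
)

```text
time_s: 48.0
eef_pos: [490.9, 59.8, 162.4]
ee_rot: [0.0, 0.999, -0.053, 0.002]
force: [-0.5, -0.2, -1.4]
grip_width: 0.372
grip_force: 0.0
```

```bash
python3 - <<'E'
from h import *
go((*dem(0,-55,170),1.487))
E
```

```text
at [490.9  59.8 162.4] psi -0.106
(np.float64(636.4629146898832), np.float64(223.67305492772235), np.float64(170.0), 1.487) -> 12.74 -17.83 -0.71 0.004 -0.004 -1.593 rows~ 12.7
```

Emit:
step_arm(
  commands="0.5 12.7 -17.8 -0.8 0 0 -1.593;0.5 12.7 -17.8 -0.8 0 0 -1.593;0.5 12.7 -17.8 -0.8 0 0 -1.593;0.5 12.7 -17.8 -0.8 0 0 -1.593;0.5 12.7 -17.8 -0.8 0 0 -1.593;0.5 12.7 -17.8 -0.8 0 0 -1.593;0.5 12.7 -17.8 -0.8 0 0 -1.593;0.5 12.7 -17.8 -0.8 0 0 -1.593;0.5 12.7 -17.8 -0.8 0 0 -1.593;0.5 12.7 -17.8 -0.8 0 0 -1.593;0.5 12.7 -17.8 -0.8 0 0 -1.593;0.5 12.7 -17.8 -0.8 0 0 -1.593;0.5 12.7 -17.8 -0.8 0 0 -1.593;0.5 12.7 -17.8 -0.8 0 0 -1.593;0.5 12.7 -17.8 -0.8 0 0 -1.593;0.5 12.7 -17.8 -0.8 0 0 -1.593",
)

```text
time_s: 49.33
eef_pos: [634.9, 223.4, 167.4]
ee_rot: [-0.0, 0.737, 0.676, -0.001]
force: [0.0, 0.4, -0.3]
grip_width: 0.498
grip_force: 0.0
```

```bash
python3 - <<'E'
from h import *
a=capture("top")
for s in shafts(z=19): print(s)
go((*dem(0,-55,87),1.487))
E
```

```text
(0.86, array([492.9,  61.2]), array([491.3,  61.5]), array([ 25.7, 133. ]), -0.121)
(0.69, array([482.2, -36.3]), array([481.1, -37. ]), array([ 29.5, 141.6]), -0.109)
(0.61, array([501.5, 387. ]), array([538.9, 359.8]), array([ 51.9, 237. ]), -0.386)
(0.57, array([642.3, 196.1]), array([643.1, 194.8]), array([46.2, 27.3]), 1.441)
at [635.1 223.4 167.8] psi 1.485
(np.float64(636.4629146898832), np.float64(223.67305492772235), np.float64(87.0), 1.487) -> 0.04 0.14 8.08 -0.001 0.0 -0.002 rows~ 1.9
```

Emit:
step_arm(
  commands="0.5 0 0.1 4 0 0 0;0.5 0 0.1 6.5 0 0 0;0.5 0 0.1 7.6 0 0 0;0.5 0 0.1 8.1 0 0 0;0.5 0 0.1 8.1 0 0 0;0.5 0 0.1 8.1 0 0 0;0.2 0 0.1 8.1 0 0 0;0.2 0 0.1 8.1 0 0 0;0.2 0 0.1 8.1 0 0 0;0.2 0 0.1 8.1 0 0 0;0.2 0 0.1 8.1 0 0 0;0.2 0 0.1 8.1 0 0 0;0.2 0 0.1 7 0 0 0;0.2 0 0.1 3 0 0 0;0.2 0 0.1 -1 0 0 0;0.2 0 0.1 -1 0 0 0;0.2 0 0.1 -1 0 0 0;0.2 0 0.1 -1 0 0 0",
)

```text
time_s: 50.93
eef_pos: [635.7, 223.3, 177.8]
ee_rot: [-0.0, 0.736, 0.677, -0.001]
force: [-0.1, -0.7, -3.8]
grip_width: 0.273
grip_force: 69.8
```

```bash
python3 - <<'E'
from h import *
go((485.5,12,130,-.106),(485.5,12,31,-.106))
E
```

```text
at [635.7 223.3 177.8] psi 1.487
(485.5, 12, 130, -0.106) -> -22.31 -13.19 4.81 -0.001 0.001 1.593 rows~ 12.7
(485.5, 12, 31, -0.106) -> -22.31 -13.18 14.71 -0.001 0.001 1.593 rows~ 12.7
```

Emit:
step_arm(
  commands="0.2 -22.3 -13.2 1 0 0 1.593;0.2 -22.3 -13.2 1 0 0 1.593;0.2 -22.3 -13.2 1 0 0 1.593;0.2 -22.3 -13.2 1 0 0 1.593;0.2 -22.3 -13.2 1 0 0 1.593;0.2 -22.3 -13.2 1 0 0 1.593;0.2 -22.3 -13.2 1 0 0 1.593;0.2 -22.3 -13.2 1 0 0 1.593;0.2 -22.3 -13.2 1 0 0 1.593;0.2 -22.3 -13.2 1 0 0 1.593;0.2 -22.3 -13.2 1 0 0 1.593;0.2 -22.3 -13.2 4.8 0 0 1.593;0.2 -22.3 -13.2 4.8 0 0 1.593;0.2 -22.3 -13.2 4.8 0 0 1.593;0.2 -22.3 -13.2 4.8 0 0 1.593;0.2 -22.3 -13.2 4.8 0 0 1.593;0.2 -22.3 -13.2 4.8 0 0 1.593",
)

```text
time_s: 52.35
eef_pos: [486.2, 12.2, 130.8]
ee_rot: [0.0, 0.999, -0.052, 0.0]
force: [0.6, 0.4, -3.0]
grip_width: 0.273
grip_force: 70.0
```

```bash
python3 - <<'E'
from h import *
go((485.5,12,32,-.106)); print(sense()["grip_force"])
E
```

```text
at [486.2  12.2 130.8] psi -0.104
(485.5, 12, 32, -0.106) -> -0.08 0.03 9.88 0.0 -0.001 0.002 rows~ 2.4
70.02238869667053
```

Emit:
step_arm(
  commands="0.2 -0.1 0 4 0 0 0;0.2 -0.1 0 7 0 0 0;0.2 -0.1 0 8.8 0 0 0;0.2 -0.1 0 9.5 0 0 0;0.2 -0.1 0 9.9 0 0 0;0.2 -0.1 0 9.9 0 0 0;0.2 -0.1 0 9.9 0 0 0;0.33 -0.1 0 9.9 0 0 0;0.37 -0.1 0 9.9 0 0 0;0.37 -0.1 0 9.9 0 0 0;0.37 -0.1 0 9.9 0 0 0;0.37 -0.1 0 8.5 0 0 0;0.37 -0.1 0 5 0 0 0;0.37 -0.1 0 1 0 0 0;0.37 -0.1 0 -3 0 0 0;0.37 0 25 -8 0 0 0;0.37 0 25 -8 0 0 0;0.37 0 25 -8 0 0 0;0.37 0 25 -8 0 0 0;0.37 0 25 -8 0 0 0",
)

```text
time_s: 54.02
eef_pos: [463.5, -192.7, 202.0]
ee_rot: [0.0, 0.999, -0.053, 0.0]
force: [0.5, 0.9, 0.1]
grip_width: 0.366
grip_force: 0.0
```

Emit:
step_arm(
  commands="0.37 0 0 0 0 0 0;0.37 0 0 0 0 0 0;0.37 0 0 0 0 0 0;0.37 0 0 0 0 0 0;0.37 0 0 0 0 0 0;0.37 0 0 0 0 0 0;0.37 0 0 0 0 0 0;0.37 0 0 0 0 0 0",
)

```text
time_s: 54.68
eef_pos: [464.2, -190.5, 201.1]
ee_rot: [-0.0, 0.999, -0.053, -0.0]
force: [-0.7, -0.0, 0.7]
grip_width: 0.371
grip_force: 0.0
```

```bash
python3 - <<'E'
from h import *
a=capture("top")
print(spot_point("top","lever_knob")[:1])
for s in shafts(z=19): print(s)
cv2.imwrite("pics/t10.png",cv2.resize(a[110:310,70:450,::-1],None,fx=2,fy=2,interpolation=cv2.INTER_CUBIC))
E
```

```text
[{'xy': [93.2, 229.8], 'score': 0.89}]
(0.94, array([483.1,  13.4]), array([484.2,  13.3]), array([ 25.7, 124.6]), -0.109)
(0.84, array([491.6,  60.8]), array([491.1,  60.9]), array([ 25.9, 132.2]), -0.103)
(0.61, array([481.8, -36.2]), array([481.1, -36.9]), array([ 27.9, 141.9]), -0.117)
```

View pics/t10.png

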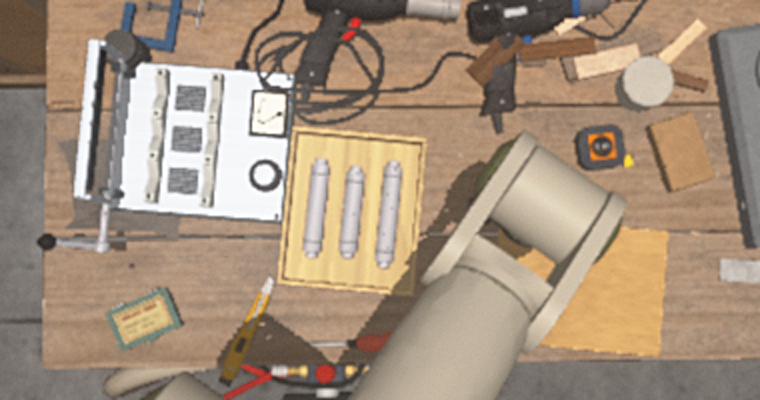

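All three shafts lie in the tray, at crop (316,208), (352,212) and (389,213). The clamp is open with the bar at the left and the knob at (46,242), and the tape measure and sanding block haven't moved.

```bash
python3 -c "
from rig import *
print(finish_job())"
```

```text
the job is handed in; nothing more can be done
None
```

I demagnetised all three shafts and put them in the tray, left the clamp open and handed the job in at about 55 s. The hand-in returned no verdict. While pressing the button, the fingertips briefly reached 48 N, above the 40 N limit set for the arm and gripper body. I eased to 24 N for the hold of over 3 s.

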